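# Find and hold the heavy side of the mould vibrator's wheel

## Robot

A 6-joint arm with a two-finger parallel gripper is mounted at the origin on the work surface. World frame = base frame: x ahead of the robot, y to its left, z up, the work surface at z = 0. Lengths are in mm, angles in rad, forces in N, time in s.
With the tool pointing down it reaches from about 275 to 1000 mm from the base axis. Payload 8.4 kg.
Tool frame: the origin (TCP) lies at the very end of the fingers, on their centre line; the grasp point (between the pads) lies 19 mm behind it (r.tcp_to_grasp is the distance from the TCP to the grasp point, in mm); z points along the fingers, y is the line along which they close (so a half turn about z gives the same grasp; the last joint's range is limited). The gripper opens to 85 mm and grips with 20 to 120 N. Pads are 22 mm wide; open, the fingers measure 114 mm over their backs; the gripper's body (76 mm by 85 mm) begins 54 mm behind the grasp point. The pads swing forward as they close: fully open they stand 13 mm farther back than shut.
Start: joints at [1.121, 0.353, 1.633, -0, 1.155, -0.002], TCP at [270.614, 563.379, 231.281] pointing down, gripper open.
Joint ranges: [-2.63, 2.63], [-0.92, 2.1], [0.06, 2.66], [-1.3, 4.44], [0, 2.69], [-3.02, 3.02]. Speed limits (rad/s): [2.22, 2.22, 2.79, 3.14, 3.14, 3.14].

## Interface

Orientations are given as [roll, pitch, yaw] about the fixed x, y, z axes, in that order (R = Rz(yaw) Ry(pitch) Rx(roll)).
In Python, from rig import r gives the robot as it stands. The module is installed in compiled form; this text tells all that it offers.
- The arm moves only by the tool play_rows, never from a script. Its argument "rows" is a list of rows, each an object with "dp": the shift along the tool's x, y, z in units of 40 mm (1.0 is 40 mm), a list of three; "turn": the turn, a rotation vector about the tool's x, y, z in units of 6 degrees (1.0 is 6 degrees), a list of three; "fingers": the closure, from 0 (fully open) to 1 (shut). In form: [{"dp": [tx, ty, tz], "turn": [wx, wy, wz], "fingers": fingers}, ...]. A call has 1 to 5 rows; each row shifts and turns the commanded pose from where the row before left it, along the tool's axes as they then stand; what a row does not reach is not made up. A row lasts 1/12 s, in which the tool goes at most 41.7 mm and 7.16 degrees, less where a joint would pass 70% of its speed; a pose out of reach is approached as far as the arm can. A call is refused whole if a number of a shift passes 1 or a number of a turn 1, either way. A call with a gripper value outside its range is refused whole. The fingers move at their own pace and stop on an object; "force" is the grip in N (left out, the last holds). Time passes only in rows, so rows that do not move let the fingers close. It gives the time, the measured TCP pose, the force, the opening and the grip force at its end, in the units of the state.
- r.sense(): the state, without advancing time (a new reading comes with each control period).
- r.grab_frame(name): name is "scene" or "top" or "wrist"; returns a dict with "pixels" (480x640x3 uint8, red, green, blue), "fx", "fy", "cx", "cy" (pixels), "pose" (4x4, takes a point from camera to world coordinates). Camera axes: x right, y down, z forward; pixel columns grow to the right and rows downward; lengths in mm; the calibration is good to about 2 mm. A picture is of the moment at which its call begins. There is no depth.
- r.sign_off(): hands the job in; it is judged then, once.
The state is a dict: "clock": time; "qpos": joint angles; "qvel": joint speeds; "joint_efforts": joint torques, N m; "eef_pos": TCP position; "tcp_rot": TCP orientation; "contact_force": force on the tool from outside, world axes, zero at the start; "wrist_torque": the same for the moment, N m; "opening": opening from 0.0 (shut) to 1.0 (fully open); "grasp_force": force on a finger pad.
Only numpy, scipy, OpenCV 4.12 (cv2) and the standard library are available. Lean on these libraries where they do the work, as an engineer would, in place of code of your own. Each camera call takes 0.05 s, during which the arm holds its last target. There are 200 camera calls.

## Task

The chocolate mould vibrator is unplugged for service: before you touch its wheel, press its foot pedal right down to the stop and let it come up again, to prove that the machine is dead. Then take the closed unbalance wheel by its rim, turn it to feel which side is the heavy one, and turn that side straight down (within about 15 degrees), so that I can tighten the hub clamp. Finish still gripping the rim with the wheel held there, and leave the guard, the spanner and the tray of chocolates where they are.

Things in the scene. Friction and masses are not known exactly. Their poses are not given: they have to be found in the camera images.
- wheel_hub (a point): Fixed centre of the unbalance wheel on its level axle, 105 mm above the bench. Axes: y along the axle, away from the machine; z up; x level in the wheel's plane, away from the robot. The wheel is a closed steel drum, 160 mm across, 30 mm wide (15 either side of this point), with flat side faces; hub and collar reach 24 mm from the axle. Two fingers can pinch it anywhere at the rim.
- wheel (a joint): Angle of the wheel (rad), 0 with the red mark uppermost; it grows as the top goes to +x of wheel_hub, and turns without end. Seals drag with about 0.56 N m either way, so it stays where it is left. The heavy side, hidden and elsewhere each time, pulls downward with 0.38 to 0.51 N m when level with the axle, 0 when above or below: the wheel turns easier while the heavy side goes down than up.
- wheel_mark (a point): The red paint mark on the rim, 80 mm from the axle; it turns with the wheel. A quarter turn from it is a blue mark (to +x of wheel_hub when red is uppermost) and opposite it a black one. They show how far the wheel has turned, not where it is heavy. Averaging the push felt at one angle when turning one way and then back cancels the seals' drag and leaves the weight's pull.
- deck_edge (a point): Middle of the edge, next to the wheel, of the machine's deck: 137 mm above the bench, 95 mm from the wheel's middle along the bare shaft. The machine reaches 260 mm further from the wheel, is 240 mm long, and the mould and rims on it reach 163 mm above the bench. Nothing else stands round the wheel.
- pedal_pad (a point): Where to press: top of the ribbed black tread of the yellow foot pedal (plate 145 x 76 mm), near its raised toe, 110 mm from the heel hinge and 57 mm above the bench at rest; it goes down about 22 mm. The base (155 x 92 mm) is fixed to the bench, hinge end towards the robot. This point's x axis is level from heel to toe while the pedal is at rest.
- pedal (a joint): Angle of the foot pedal (rad): 0 at rest (up), 0.20 down on its stop. A spring lifts it: about 8 N at pedal_pad starts it and 13 N brings it to the stop.
- guard_center (a point): Middle, half-way up, of the yellow sheet-steel wheel guard that lies open side up on the bench: about 195 mm long, 190 mm wide, 46 mm high. Leave it alone.
- spanner: Steel spanner, 160 mm long, lying flat on the bench between the robot and the wheel. Leave it alone.
- tray_center (a point): Middle, half-way up, of the clear tray of chocolates, 120 x 130 x 45 mm, on the far side of the wheel. Leave it alone.
There are look-alikes about, which are no part of the job. What is shaped like the part that bears pedal_pad but red is not meant.

How it is judged (in metres and radians):
On the way, in this order (a step that is already met when the one before it is completed fails the run):
1. the foot pedal is pressed down to its stop, with the wheel not yet turned (value of joint pedal above 0.18 rad and distance of wheel_mark from where it was at the start of the episode below 0.008 m), for 0.15 s.
2. the pedal is let up again, with the wheel not yet turned (value of joint pedal below 0.02 rad and contact force between the fingers and pedal below 0.2 N and distance of wheel_mark from where it was at the start of the episode below 0.008 m), for 0.1 s.
At the end, for the whole second after the job is handed in: The gripper holds the wheel's rim between its fingers (astride the wheel within 14 mm, with at least 5 N), the wheel is still, its heavy side points straight down within 16 degrees, and the pedal is up (z of segment_c0 in the frame of wheel_hub below 0 m and x of segment_c0 in the frame of wheel_hub between -0.0115 and 0.0115 m and velocity of joint wheel between -0.05 and 0.05 rad/s and contact force between the fingers and wheel above 5 N and y of the grasp point in the frame of wheel_hub between -0.014 and 0.014 m and value of joint pedal below 0.02 rad); the arm keeps its last pose, push and grip.
It fails at once if the guard, the spanner or the tray of chocolates is shoved aside by more than 25 mm (distance of any of guard_center, spanner, tray_center from where it was at the start of the episode above 0.025 m).
It also fails if it takes over 72 s, if anything falls off the work surface, if the arm or the gripper's body presses on something with over 40 N, if the wrist force passes 120 N, or if a joint passes its speed limit or range.

## Working session

There is one attempt and no reset: what is moved stays moved. The work goes in short steps, Python scripts to look and compute and a tool call to move; the robot and the scene stay as the last step left them, time stands still between calls to the robot, and variables do not carry over. Pictures are saved under pics/ and viewed, at most 10 in all, crops included, and the job is handed in when it is done.

Besides the shell and the picture viewer there is one more tool, called after "Emit:" as name(argument=value, ...), one argument or row to a line, values as JSON. play_rows: Moves the arm, as the interface text tells. Its arguments: {"type":"object","properties":{"rows":{"type":"array"},"force":{"type":"number"}},"required":["rows"]}

```bash
mkdir -p pics; python3 - <<'E'
from rig import r
import cv2,numpy as np,pickle
s=r.sense();print(s)
for n in("scene","top"):
    f=r.grab_frame(n);pickle.dump(f,open(f"{n}.pkl","wb"));cv2.imwrite(f"pics/{n}0.png",f["pixels"][:,:,::-1]);print(n,f["fx"],f["cx"],f["cy"],np.round(f["pose"],3).tolist())
E
```

```text
{'clock': 0.0, 'qpos': array([ 1.12059506e+00,  3.53648702e-01,  1.63411676e+00, -1.74830082e-05,
        1.15521592e+00, -2.42297412e-03]), 'qvel': array([-0.00092457,  0.00079687, -0.0008034 ,  0.00053824,  0.00049133,
        0.00154124]), 'joint_efforts': array([ 6.84880069e-05, -6.05254412e+01, -3.42063367e+01, -2.78745125e-05,
        9.41188540e-03,  4.49848824e-05]), 'eef_pos': array([270.41524278, 562.94907294, 230.5687776 ]), 'tcp_rot': array([-3.14020390e+00,  1.26201915e-05,  2.69382144e+00]), 'contact_force': array([-0.14771781,  0.24744247,  0.65577228]), 'wrist_torque': array([-0.01595382, -0.01981484,  0.05470106]), 'grasp_force': 0.0, 'opening': 0.999508929707379}
scene 439.30422723770135 319.15864090410474 243.45804856432673 [[0.802, 0.368, -0.471, 920.417], [0.598, -0.495, 0.63, -444.554], [-0.001, -0.787, -0.617, 651.259], [0.0, 0.0, 0.0, 1.0]]
top 606.7092850701139 324.692471378649 232.17338571300283 [[0.028, -0.996, 0.082, 409.729], [-1.0, -0.028, 0.002, 121.384], [0.001, -0.082, -0.997, 1365.434], [0.0, 0.0, 0.0, 1.0]]
```

View pics/scene0.png

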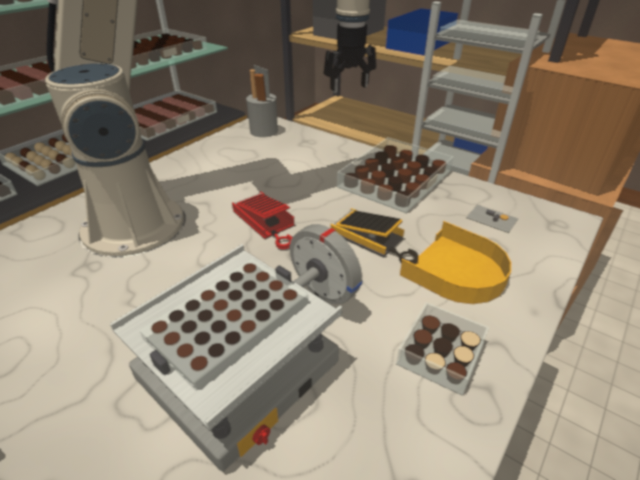

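View pics/top0.png

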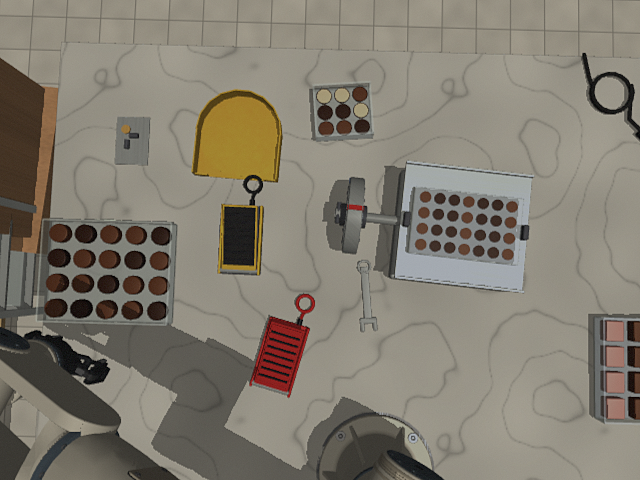

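The scene view shows the wheel at about (325,265), with red at (328,235) and blue at (352,290). In the top view the wheel is at (352,215), the yellow pedal at (241,240), the guard at (238,138), the tray at (342,110) and the spanner at (366,295). Next I'll zoom in on the wheel in both views.

```bash
cat > h.py <<'E'
import cv2,numpy as np,pickle
def ray(f,u,v):
    d=f["pose"][:3,:3]@np.array([(u-f["cx"])/f["fx"],(v-f["cy"])/f["fy"],1]);return f["pose"][:3,3],d/np.linalg.norm(d)
def onz(f,u,v,z):
    o,d=ray(f,u,v);return o+d*(z-o[2])/d[2]
def tri(fs,uvs):
    A=0;b=0
    for f,(u,v) in zip(fs,uvs):
        o,d=ray(f,u,v);P=np.eye(3)-np.outer(d,d);A=A+P;b=b+P@o
    return np.linalg.solve(A,b)
def proj(f,p):
    q=f["pose"][:3,:3].T@(np.array(p)-f["pose"][:3,3]);return q[0]/q[2]*f["fx"]+f["cx"],q[1]/q[2]*f["fy"]+f["cy"]
E
python3 - <<'E'
from h import *
s=pickle.load(open("scene.pkl","rb"));t=pickle.load(open("top.pkl","rb"))
a=s["pixels"][215:315,275:375,::-1];b=t["pixels"][165:265,320:420,::-1]
cv2.imwrite("pics/z1.png",np.hstack([cv2.resize(x,(400,400),interpolation=cv2.INTER_CUBIC) for x in(a,b)]))
hsv=cv2.cvtColor(t["pixels"],cv2.COLOR_RGB2HSV)
y=cv2.inRange(hsv,(15,120,80),(35,255,255));y[:,:205]=0;y[:190]=0;y[:,285:]=0;y[290:]=0
rc=cv2.minAreaRect(cv2.findNonZero(y));print("pedal",rc);print([np.round(onz(t,*p,45),0)[:2].tolist() for p in cv2.boxPoints(rc)])
w=cv2.inRange(t["pixels"],(190,190,190),(255,255,255));w[:150]=0;w[300:]=0;w[:,:385]=0;w[:,545:]=0
w=cv2.morphologyEx(w,cv2.MORPH_OPEN,np.ones((5,5)))
rc=cv2.minAreaRect(cv2.findNonZero(w));print("deck",rc);print([np.round(onz(t,*p,140),0)[:2].tolist() for p in cv2.boxPoints(rc)])
for n,f in(("s",s),("t",t)):
    h=cv2.cvtColor(f["pixels"],cv2.COLOR_RGB2HSV);m=cv2.inRange(h,(0,150,110),(6,255,255))|cv2.inRange(h,(174,150,110),(180,255,255))
    k,_,st,c=cv2.connectedComponentsWithStats(m);print(n,[(st[i].tolist(),c[i].round(1).tolist()) for i in range(1,k) if st[i][4]>12])
E
```

```text
pedal ((240.1201629638672, 238.71685791015625), (41.94194793701172, 68.79951477050781), 3.0127875804901123)
[[425.0, 354.0], [576.0, 352.0], [573.0, 260.0], [423.0, 263.0]]Traceback (most recent call last):
  File "<stdin>", line 10, in <module>
cv2.error: OpenCV(4.12.0) /io/opencv/modules/imgproc/src/convhull.cpp:143: error: (-215:Assertion failed) total >= 0 && (depth == CV_32F || depth == CV_32S) in function 'convexHull'
```

View pics/z1.png

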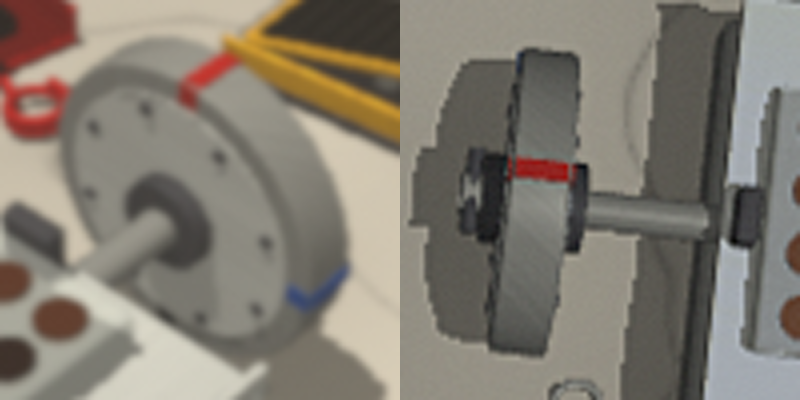

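The zoom shows the red mark near the top at scene (328,235) and top (356,207.5). The wheel's extremes in the top view are (357,178) and (349,252.5), and the deck's edge runs from (405.5,165) to (396,265).

```bash
python3 - <<'E'
from h import *
s=pickle.load(open("scene.pkl","rb"));t=pickle.load(open("top.pkl","rb"))
a=onz(t,357.25,178.25,105);b=onz(t,349.25,252.5,105);c=(a+b)/2;x=(a-b)[:2];print("hub",c,np.linalg.norm(x),"yaw",np.degrees(np.arctan2(x[1],x[0])))
e1,e2=onz(t,405.5,165,137),onz(t,396,265,137);d=e1-e2;print("deck yaw",np.degrees(np.arctan2(d[1],d[0])),(e1+e2)/2)
p1,p2=onz(t,466/4+0+0*320+0,0,105),0
q1,q2=onz(t,320+185/4,165+210/4,105),onz(t,320+305/4,165+220/4,105);d=q1-q2;print("shaft dir-90",np.degrees(np.arctan2(d[1],d[0]))-90,q1,q2)
m=tri((s,t),((328,235),(356.25,207.5)));print("mark",m)
print("hub in scene",proj(s,c))
# sizes of tread
h=cv2.cvtColor(t["pixels"],cv2.COLOR_RGB2HSV)
k=cv2.inRange(h,(0,0,0),(180,255,70));k[:,:218]=0;k[:,264:]=0;k[:203]=0;k[272:]=0
rc=cv2.minAreaRect(cv2.findNonZero(cv2.morphologyEx(k,cv2.MORPH_OPEN,np.ones((5,5)))));print(rc,[np.round(onz(t,*p,50),0)[:2].tolist() for p in cv2.boxPoints(rc)])
for n,p in(("spanner",(366,295,3)),("guard",(238,138,23)),("tray",(342,110,22))):print(n,onz(t,*p))
E
```

```text
hub [550.74436352  64.61393172 105.        ] 156.9790363971566 yaw -4.741351077436344
deck yaw -4.387537697436008 [550.94242968 -30.64960444 137.        ]
shaft dir-90 -3.193948265655166 [546.64336998  37.3952047  105.        ] [543.14230257 -25.34487188 105.        ]
mark [558.63378025  63.38902606 181.26197383]
hub in scene (np.float64(323.8414096934422), np.float64(265.3993307449742))
((239.0, 235.5), (57.0, 30.0), 90.0) [[567.0, 345.0], [569.0, 279.0], [445.0, 275.0], [443.0, 339.0]]
spanner [383.6584752   27.29649726   3.        ]
guard [727.19875039 324.20566358  23.        ]
tray [798.25766885  92.04855238  22.        ]
```

Emit:
play_rows(
  rows=[
    {"dp":[-0.88,-0.28,0],"turn":[0,0,0],"fingers":1},
    {"dp":[-0.88,-0.28,0],"turn":[0,0,0],"fingers":1},
    {"dp":[-0.88,-0.28,0],"turn":[0,0,0],"fingers":1},
    {"dp":[-0.88,-0.28,0],"turn":[0,0,0],"fingers":1},
    {"dp":[-0.88,-0.28,0],"turn":[0,0,0],"fingers":1},
  ],
)

```text
clock: 0.52
eef_pos: [405.8, 435.3, 231.0]
tcp_rot: [-3.141, -0.0, 2.694]
contact_force: [0.6, -0.1, 0.3]
opening: 0.303
grasp_force: 0.0
```

Emit:
play_rows(
  rows=[
    {"dp":[-0.88,-0.28,0],"turn":[0,0,0],"fingers":1},
    {"dp":[-0.88,-0.28,0],"turn":[0,0,0],"fingers":1},
    {"dp":[-0.88,-0.28,0],"turn":[0,0,0],"fingers":1},
    {"dp":[-0.88,-0.28,0],"turn":[0,0,0],"fingers":1},
    {"dp":[-0.88,-0.28,0],"turn":[0,0,0],"fingers":1},
  ],
)

```text
clock: 0.93
eef_pos: [540.3, 308.4, 231.0]
tcp_rot: [-3.141, -0.0, 2.694]
contact_force: [0.9, 0.5, 0.0]
opening: -0.0
grasp_force: 0.0
```

Emit:
play_rows(
  rows=[
    {"dp":[0,0,0.9],"turn":[0,0,0],"fingers":1},
    {"dp":[0,0,0.9],"turn":[0,0,0],"fingers":1},
    {"dp":[0,0,0.9],"turn":[0,0,0],"fingers":1},
    {"dp":[0,0,0.8],"turn":[0,0,0],"fingers":1},
    {"dp":[0,0,0],"turn":[0,0,0],"fingers":1},
  ],
)

```text
clock: 1.35
eef_pos: [535.4, 307.5, 84.8]
tcp_rot: [-3.133, -0.006, 2.693]
contact_force: [-1.8, -0.2, -0.5]
opening: 0.004
grasp_force: 0.0
```

Emit:
play_rows(
  rows=[
    {"dp":[0,0,0.3],"turn":[0,0,0],"fingers":1},
    {"dp":[0,0,0.3],"turn":[0,0,0],"fingers":1},
    {"dp":[0,0,0.2],"turn":[0,0,0],"fingers":1},
    {"dp":[0,0,0.2],"turn":[0,0,0],"fingers":1},
    {"dp":[0,0,0],"turn":[0,0,0],"fingers":1},
  ],
)

```text
clock: 1.77
eef_pos: [541.5, 310.9, 52.2]
tcp_rot: [3.138, 0.003, 2.694]
contact_force: [0.6, -1.4, 8.5]
opening: -0.001
grasp_force: 4.2
```

Contact came near z≈57, as expected. Next I press to the stop.

Emit:
play_rows(
  rows=[
    {"dp":[0,0,0.2],"turn":[0,0,0],"fingers":1},
    {"dp":[0,0,0.2],"turn":[0,0,0],"fingers":1},
    {"dp":[0,0,0.1],"turn":[0,0,0],"fingers":1},
    {"dp":[0,0,0],"turn":[0,0,0],"fingers":1},
    {"dp":[0,0,0],"turn":[0,0,0],"fingers":1},
  ],
)

```text
clock: 2.18
eef_pos: [543.7, 311.4, 35.6]
tcp_rot: [3.135, 0.006, 2.694]
contact_force: [3.4, -4.7, 23.2]
opening: 0.004
grasp_force: 11.1
```

Emit:
play_rows(
  rows=[
    {"dp":[0,0,0.08],"turn":[0,0,0],"fingers":1},
    {"dp":[0,0,0],"turn":[0,0,0],"fingers":1},
    {"dp":[0,0,0],"turn":[0,0,0],"fingers":1},
    {"dp":[0,0,0],"turn":[0,0,0],"fingers":1},
  ],
)

```text
clock: 2.52
eef_pos: [543.8, 311.5, 35.0]
tcp_rot: [3.135, 0.006, 2.694]
contact_force: [-5.6, -8.8, 50.5]
opening: -0.002
grasp_force: 24.9
```

Emit:
play_rows(
  rows=[
    {"dp":[0,0,-0.3],"turn":[0,0,0],"fingers":1},
    {"dp":[0,0,-0.7],"turn":[0,0,0],"fingers":1},
    {"dp":[0,0,-0.9],"turn":[0,0,-0.5],"fingers":0.5},
    {"dp":[0,0,-1.0],"turn":[0,0,-1],"fingers":0},
    {"dp":[0,0,-1.0],"turn":[0,0,-1],"fingers":0},
  ],
)

```text
clock: 2.93
eef_pos: [539.3, 310.1, 186.5]
tcp_rot: [3.141, 0.001, 2.961]
contact_force: [1.5, 1.3, 0.3]
opening: 0.418
grasp_force: 0.0
```

Emit:
play_rows(
  rows=[
    {"dp":[0,0,-0.9],"turn":[0,0,-1],"fingers":0},
    {"dp":[0,0,-0.9],"turn":[0,0,-0.03],"fingers":0},
    {"dp":[0,0,0],"turn":[0,0,0],"fingers":0},
  ],
)

```text
clock: 3.18
eef_pos: [542.9, 312.1, 265.4]
tcp_rot: [3.134, 0.011, 3.064]
contact_force: [1.2, 0.7, 0.2]
opening: 0.845
grasp_force: 0.0
```

```bash
python3 - <<'E'
from h import *
from rig import r
from scipy.spatial.transform import Rotation as R
s=r.sense();T=R.from_euler("xyz",s["tcp_rot"]);print(s["eef_pos"],s["tcp_rot"],s["contact_force"],s["wrist_torque"])
print(T.inv().apply(np.array([549,65,260])-s["eef_pos"])/40)
f=r.grab_frame("scene");cv2.imwrite("pics/s1.png",f["pixels"][150:350,200:460,::-1].repeat(3,0).repeat(3,1))
E
```

```text
[542.85445966 312.12149973 265.35322862] [3.13404004 0.01111096 3.06417895] [1.16798519 0.66168756 0.24222657] [ 0.00882119  0.00136318 -0.02058825]
[-0.6294397  -6.14854107  0.09439851]
```

View pics/s1.png

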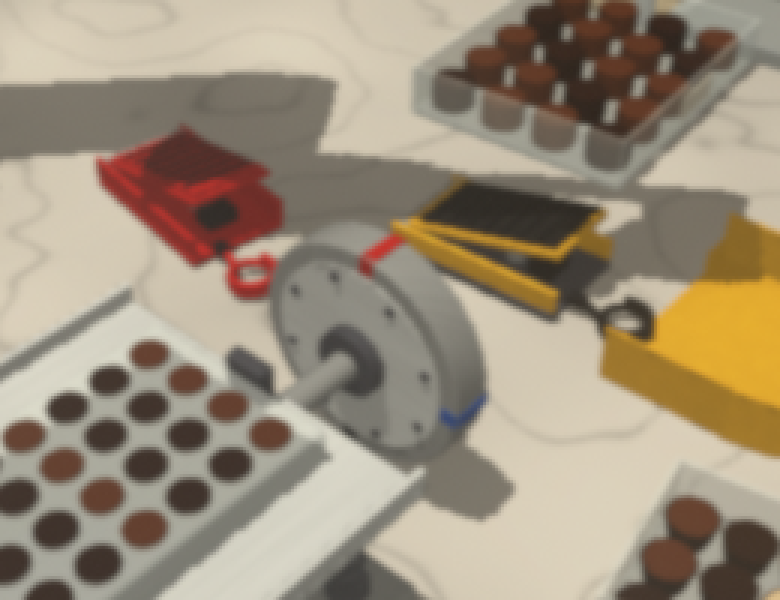

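The picture shows the pedal up again and the wheel unmoved, with the red mark where it was. Next I move above the wheel.

Emit:
play_rows(
  rows=[
    {"dp":[-0.1,-0.88,0],"turn":[0,0,0],"fingers":0},
    {"dp":[-0.1,-0.88,0],"turn":[0,0,0],"fingers":0},
    {"dp":[-0.1,-0.88,0],"turn":[0,0,0],"fingers":0},
    {"dp":[-0.1,-0.88,0],"turn":[0,0,0],"fingers":0},
    {"dp":[-0.1,-0.88,0],"turn":[0,0,0],"fingers":0},
  ],
)

```text
clock: 3.65
eef_pos: [545.0, 131.5, 255.4]
tcp_rot: [-3.141, -0.001, 3.064]
contact_force: [-0.0, 0.2, -0.5]
opening: 1.004
grasp_force: 0.0
```

Emit:
play_rows(
  rows=[
    {"dp":[-0.1,-0.88,0],"turn":[0,0,0],"fingers":0},
    {"dp":[-0.03,-0.87,0],"turn":[0,0,0],"fingers":0},
    {"dp":[0,0,0],"turn":[0,0,0],"fingers":0},
    {"dp":[0,0,0],"turn":[0,0,0],"fingers":0},
  ],
)

```text
clock: 3.98
eef_pos: [545.0, 61.2, 255.5]
tcp_rot: [-3.141, -0.001, 3.06]
contact_force: [1.2, 0.2, 0.3]
opening: 0.996
grasp_force: 0.0
```

```bash
python3 - <<'E'
from h import *
from rig import r
s=r.sense();print(s["eef_pos"],s["tcp_rot"])
f=r.grab_frame("wrist");pickle.dump(f,open("w.pkl","wb"));print(np.round(f["pose"],2).tolist(),f["fx"])
im=f["pixels"][:,:,::-1].copy()
u=np.array([np.cos(np.radians(-4.5)),np.sin(np.radians(-4.5)),0]);v=np.array([-u[1],u[0],0]);h=np.array([549,65,105.])
for a in(-80,0):
  for b in(-15,15):
    p=h+u*a*.0+v*b+[0,0,80];cv2.circle(im,tuple(int(q) for q in proj(f,p)),3,(0,255,0),-1)
cv2.imwrite("pics/w1.png",im)
E
```

```text
[544.95250805  61.17642567 255.53039163] [-3.14147940e+00 -6.38152524e-04  3.06011120e+00]
[[0.08, 0.95, 0.31, 465.47], [1.0, -0.08, -0.02, 68.08], [0.0, 0.31, -0.95, 396.96], [0.0, 0.0, 0.0, 1.0]] 353.8464076242168
```

View pics/w1.png

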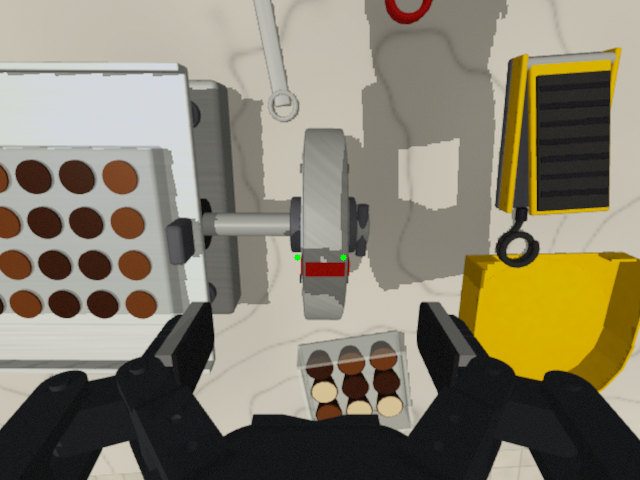

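The wrist view shows the wheel's rim at columns 302–347, about 2 mm further to +y than I computed. The mark is about 7 mm to +x of the axle, so the wheel's angle is about +0.1 rad. I shift over and descend astride the rim.

Emit:
play_rows(
  rows=[
    {"dp":[-0.09,0.14,0],"turn":[0,0,0],"fingers":0},
    {"dp":[0,0,0.6],"turn":[0,0,0],"fingers":0},
    {"dp":[0,0,0.6],"turn":[0,0,0],"fingers":0},
    {"dp":[0,0,0.6],"turn":[0,0,0],"fingers":0},
    {"dp":[0,0,0.6],"turn":[0,0,0],"fingers":0},
  ],
)

```text
clock: 4.45
eef_pos: [549.7, 70.0, 159.0]
tcp_rot: [3.141, 0.001, 3.065]
contact_force: [-0.3, 0.2, 0.1]
opening: 0.999
grasp_force: 0.0
```

Emit:
play_rows(
  rows=[
    {"dp":[0,0,0],"turn":[0,0,0],"fingers":0.3},
    {"dp":[0,0,0],"turn":[0,0,0],"fingers":0.5},
    {"dp":[0,0,0],"turn":[0,0,0],"fingers":0.8},
    {"dp":[0,0,0],"turn":[0,0,0],"fingers":1},
    {"dp":[0,0,0],"turn":[0,0,0],"fingers":1},
  ],
  force=60,
)

```text
clock: 4.87
eef_pos: [550.6, 67.0, 162.2]
tcp_rot: [-3.139, 0.003, 3.065]
contact_force: [3.4, 2.1, -1.8]
opening: 0.337
grasp_force: 60.5
```

```bash
python3 - <<'E'
from rig import r
s=r.sense();print({k:s[k] for k in("qpos","eef_pos","tcp_rot","contact_force","wrist_torque","opening","grasp_force")})
E
```

```text
{'qpos': array([ 0.1202529 ,  0.32145749,  1.85126664, -0.00362059,  0.96645691,
       -1.37168664]), 'eef_pos': array([550.55579239,  67.00939654, 162.19503498]), 'tcp_rot': array([-3.13914375e+00,  2.95123683e-03,  3.06479318e+00]), 'contact_force': array([ 3.39850087,  2.05444989, -1.75533361]), 'wrist_torque': array([ 0.62851225, -0.31336232, -0.34314491]), 'opening': 0.3370190118945106, 'grasp_force': 60.5141419172287}
```

Gripped and centred at y≈67. Now I turn the wheel in an arc, logging the hub torque while it moves.

```bash
cat > m.py <<'E'
import numpy as np,json,sys
from rig import r
from scipy.spatial.transform import Rotation as R
s=r.sense();H=np.array([549.5,66.5,105.]);T=R.from_euler("xyz",s["tcp_rot"]).as_matrix()
ax=np.array([np.sin(np.radians(4.5)),np.cos(np.radians(4.5)),0])
u=np.array([ax[1],-ax[0],0]);p=s["eef_pos"]-H;F=np.array(s["contact_force"]);M=np.array(s["wrist_torque"])
th=np.degrees(np.arctan2(p@u,p[2]));tilt=np.degrees(np.arctan2(-T[:,2]@u,-T[2,2]))
t0=np.cross(p/1000,F)@ax;t1=np.cross(-T[:,2],F)@ax # torque on tool about hub; + d*t1 if ref lies d m behind TCP
row=dict(c=round(float(s["clock"]),2),th=th,tilt=tilt,rho=float(np.hypot(p@u,p[2])),tF=t0,tM=M@ax,lev=t1,g=s["grasp_force"],off=p@ax)
row={k:round(float(v),3) for k,v in row.items()};row["dir"]=sys.argv[1]
open("log.jsonl","a").write(json.dumps(row)+"\n");print(row,np.round(s["qpos"],2),np.round(F,1))
E
python3 m.py 0
```

```text
{'c': 4.87, 'th': 1.014, 'tilt': -0.169, 'rho': 57.204, 'tF': 0.186, 'tM': -0.263, 'lev': 3.222, 'g': 60.514, 'off': 0.591, 'dir': '0'} [ 0.12  0.32  1.85 -0.    0.97 -1.37] [ 3.4  2.1 -1.8]
```

Emit:
play_rows(
  rows=[
    {"dp":[-0.072,0,0.002],"turn":[0,0.5,0],"fingers":1},
    {"dp":[-0.072,0,0.002],"turn":[0,0.5,0],"fingers":1},
    {"dp":[-0.072,0,0.002],"turn":[0,0.5,0],"fingers":1},
    {"dp":[-0.072,0,0.002],"turn":[0,0.5,0],"fingers":1},
  ],
)

```text
clock: 5.2
eef_pos: [562.1, 66.1, 161.1]
tcp_rot: [-3.14, -0.208, 3.063]
contact_force: [0.1, -6.1, 3.6]
opening: 0.336
grasp_force: 63.4
```

```bash
python3 m.py +
```

```text
{'c': 5.2, 'th': 12.701, 'tilt': 11.933, 'rho': 57.495, 'tF': -0.013, 'tM': -0.16, 'lev': -0.185, 'g': 63.365, 'off': 0.583, 'dir': '+'} [ 0.09  0.45  1.68  0.04  1.22 -1.41] [ 0.1 -6.1  3.6]
```

Emit:
play_rows(
  rows=[
    {"dp":[-0.072,0,0.002],"turn":[0,0.5,0],"fingers":1},
    {"dp":[-0.072,0,0.002],"turn":[0,0.5,0],"fingers":1},
    {"dp":[-0.072,0,0.002],"turn":[0,0.5,0],"fingers":1},
    {"dp":[-0.072,0,0.002],"turn":[0,0.5,0],"fingers":1},
  ],
)

```text
clock: 5.53
eef_pos: [573.4, 65.1, 157.5]
tcp_rot: [-3.14, -0.417, 3.063]
contact_force: [0.3, -5.2, 5.1]
opening: 0.339
grasp_force: 63.5
```

```bash
python3 m.py +
```

```text
{'c': 5.53, 'th': 24.49, 'tilt': 23.904, 'rho': 57.741, 'tF': -0.082, 'tM': -0.268, 'lev': -1.372, 'g': 63.519, 'off': 0.508, 'dir': '+'} [ 0.07  0.59  1.51  0.06  1.46 -1.44] [ 0.3 -5.2  5.1]
```

Emit:
play_rows(
  rows=[
    {"dp":[-0.072,0,0.002],"turn":[0,0.5,0],"fingers":1},
    {"dp":[-0.072,0,0.002],"turn":[0,0.5,0],"fingers":1},
    {"dp":[-0.072,0,0.002],"turn":[0,0.5,0],"fingers":1},
    {"dp":[-0.072,0,0.002],"turn":[0,0.5,0],"fingers":1},
  ],
)

```text
clock: 5.87
eef_pos: [583.6, 64.2, 151.8]
tcp_rot: [-3.14, -0.626, 3.062]
contact_force: [2.4, -7.3, 5.1]
opening: 0.338
grasp_force: 63.7
```

```bash
python3 m.py +
```

```text
{'c': 5.87, 'th': 36.122, 'tilt': 35.868, 'rho': 57.923, 'tF': -0.035, 'tM': -0.408, 'lev': -0.575, 'g': 63.702, 'off': 0.422, 'dir': '+'} [ 0.06  0.73  1.34  0.08  1.69 -1.45] [ 2.4 -7.3  5.1]
```

Emit:
play_rows(
  rows=[
    {"dp":[-0.072,0,0.002],"turn":[0,0.5,0],"fingers":1},
    {"dp":[-0.072,0,0.002],"turn":[0,0.5,0],"fingers":1},
    {"dp":[-0.072,0,0.002],"turn":[0,0.5,0],"fingers":1},
    {"dp":[-0.072,0,0.002],"turn":[0,0.5,0],"fingers":1},
  ],
)

```text
clock: 6.2
eef_pos: [592.4, 63.5, 144.1]
tcp_rot: [-3.14, -0.834, 3.062]
contact_force: [5.5, -8.0, 7.4]
opening: 0.337
grasp_force: 64.0
```

```bash
python3 m.py +
```

```text
{'c': 6.2, 'th': 47.749, 'tilt': 47.807, 'rho': 58.111, 'tF': -0.079, 'tM': -0.636, 'lev': -1.362, 'g': 63.986, 'off': 0.364, 'dir': '+'} [ 0.05  0.88  1.18  0.1   1.91 -1.45] [ 5.5 -8.   7.4]
```

Emit:
play_rows(
  rows=[
    {"dp":[0.072,0,0.002],"turn":[0,-0.5,0],"fingers":1},
    {"dp":[0.072,0,0.002],"turn":[0,-0.5,0],"fingers":1},
    {"dp":[0.072,0,0.002],"turn":[0,-0.5,0],"fingers":1},
    {"dp":[0.072,0,0.002],"turn":[0,-0.5,0],"fingers":1},
  ],
)

```text
clock: 6.53
eef_pos: [584.2, 64.1, 149.2]
tcp_rot: [-3.139, -0.619, 3.061]
contact_force: [6.7, -6.2, -9.7]
opening: 0.341
grasp_force: 66.2
```

```bash
python3 m.py -
```

```text
{'c': 6.53, 'th': 38.219, 'tilt': 35.466, 'rho': 56.273, 'tF': 0.655, 'tM': -2.125, 'lev': 11.473, 'g': 66.158, 'off': 0.332, 'dir': '-'} [ 0.06  0.73  1.34  0.08  1.68 -1.45] [ 6.7 -6.2 -9.7]
```

Emit:
play_rows(
  rows=[
    {"dp":[0.072,0,0.002],"turn":[0,-0.5,0],"fingers":1},
    {"dp":[0.072,0,0.002],"turn":[0,-0.5,0],"fingers":1},
    {"dp":[0.072,0,0.002],"turn":[0,-0.5,0],"fingers":1},
    {"dp":[0.072,0,0.002],"turn":[0,-0.5,0],"fingers":1},
  ],
)

```text
clock: 6.87
eef_pos: [574.3, 64.9, 155.2]
tcp_rot: [-3.14, -0.409, 3.062]
contact_force: [8.9, -4.9, -13.7]
opening: 0.341
grasp_force: 65.5
```

```bash
python3 m.py -
```

```text
{'c': 6.87, 'th': 26.345, 'tilt': 23.443, 'rho': 56.064, 'tF': 0.805, 'tM': -2.189, 'lev': 13.93, 'g': 65.54, 'off': 0.402, 'dir': '-'} [ 0.07  0.58  1.51  0.06  1.45 -1.44] [  8.9  -4.9 -13.7]
```

Emit:
play_rows(
  rows=[
    {"dp":[0.072,0,0.002],"turn":[0,-0.5,0],"fingers":1},
    {"dp":[0.072,0,0.002],"turn":[0,-0.5,0],"fingers":1},
    {"dp":[0.072,0,0.002],"turn":[0,-0.5,0],"fingers":1},
    {"dp":[0.072,0,0.002],"turn":[0,-0.5,0],"fingers":1},
  ],
)

```text
clock: 7.2
eef_pos: [563.5, 66.0, 159.1]
tcp_rot: [-3.14, -0.2, 3.063]
contact_force: [10.3, -5.0, -16.6]
opening: 0.337
grasp_force: 64.8
```

```bash
python3 m.py -
```

```text
{'c': 7.2, 'th': 14.527, 'tilt': 11.456, 'rho': 55.849, 'tF': 0.806, 'tM': -2.183, 'lev': 13.698, 'g': 64.843, 'off': 0.553, 'dir': '-'} [ 0.09  0.45  1.68  0.04  1.21 -1.41] [ 10.3  -5.  -16.6]
```

Emit:
play_rows(
  rows=[
    {"dp":[0.072,0,0.002],"turn":[0,-0.5,0],"fingers":1},
    {"dp":[0.072,0,0.002],"turn":[0,-0.5,0],"fingers":1},
    {"dp":[0.072,0,0.002],"turn":[0,-0.5,0],"fingers":1},
    {"dp":[0.072,0,0.002],"turn":[0,-0.5,0],"fingers":1},
  ],
)

```text
clock: 7.53
eef_pos: [552.1, 66.9, 160.5]
tcp_rot: [-3.141, 0.009, 3.063]
contact_force: [14.0, -7.6, -21.4]
opening: 0.335
grasp_force: 63.9
```

```bash
python3 m.py -
```

```text
{'c': 7.53, 'th': 2.606, 'tilt': -0.519, 'rho': 55.593, 'tF': 0.864, 'tM': -2.222, 'lev': 14.384, 'g': 63.88, 'off': 0.642, 'dir': '-'} [ 0.12  0.32  1.85 -0.    0.96 -1.37] [ 14.   -7.6 -21.4]
```

Emit:
play_rows(
  rows=[
    {"dp":[0.072,0,0.002],"turn":[0,-0.5,0],"fingers":1},
    {"dp":[0.072,0,0.002],"turn":[0,-0.5,0],"fingers":1},
    {"dp":[0.072,0,0.002],"turn":[0,-0.5,0],"fingers":1},
    {"dp":[0.072,0,0.002],"turn":[0,-0.5,0],"fingers":1},
  ],
)

```text
clock: 7.87
eef_pos: [540.6, 68.0, 159.6]
tcp_rot: [-3.141, 0.218, 3.063]
contact_force: [20.7, -11.5, -28.6]
opening: 0.342
grasp_force: 62.6
```

```bash
python3 m.py -
```

```text
{'c': 7.87, 'th': -9.371, 'tilt': -12.478, 'rho': 55.366, 'tF': 0.92, 'tM': -2.245, 'lev': 14.875, 'g': 62.617, 'off': 0.789, 'dir': '-'} [ 0.15  0.22  2.03 -0.08  0.69 -1.28] [ 20.7 -11.5 -28.6]
```

Emit:
play_rows(
  rows=[
    {"dp":[0.072,0,0.002],"turn":[0,-0.5,0],"fingers":1},
    {"dp":[0.072,0,0.002],"turn":[0,-0.5,0],"fingers":1},
    {"dp":[0.072,0,0.002],"turn":[0,-0.5,0],"fingers":1},
    {"dp":[0.072,0,0.002],"turn":[0,-0.5,0],"fingers":1},
  ],
)

```text
clock: 8.2
eef_pos: [529.4, 69.2, 156.4]
tcp_rot: [3.141, 0.426, 3.064]
contact_force: [30.6, -25.4, -35.2]
opening: 0.341
grasp_force: 62.4
```

```bash
python3 m.py -
```

```text
{'c': 8.2, 'th': -21.479, 'tilt': -24.381, 'rho': 55.246, 'tF': 0.961, 'tM': -2.247, 'lev': 15.111, 'g': 62.389, 'off': 1.13, 'dir': '-'} [ 0.2   0.15  2.2  -0.29  0.4  -1.05] [ 30.6 -25.4 -35.2]
```

Emit:
play_rows(
  rows=[
    {"dp":[-0.072,-0.015,0.025],"turn":[0,0.5,0],"fingers":1},
    {"dp":[-0.072,-0.015,0.025],"turn":[0,0.5,0],"fingers":1},
    {"dp":[-0.072,0,0.025],"turn":[0,0.5,0],"fingers":1},
    {"dp":[-0.072,0,0.01],"turn":[0,0.5,0],"fingers":1},
  ],
)

```text
clock: 8.53
eef_pos: [539.7, 68.1, 159.3]
tcp_rot: [3.14, 0.21, 3.062]
contact_force: [-11.1, -3.0, 22.4]
opening: 0.335
grasp_force: 72.3
```

```bash
python3 m.py +
```

```text
{'c': 8.53, 'th': -10.312, 'tilt': -12.023, 'rho': 55.179, 'tF': -0.368, 'tM': 1.51, 'lev': -5.956, 'g': 72.281, 'off': 0.814, 'dir': '+'} [ 0.15  0.22  2.02 -0.07  0.69 -1.29] [-11.1  -3.   22.4]
```

Emit:
play_rows(
  rows=[
    {"dp":[-0.072,0,0.002],"turn":[0,0.5,0],"fingers":1},
    {"dp":[-0.072,0,0.002],"turn":[0,0.5,0],"fingers":1},
    {"dp":[-0.072,0,0.002],"turn":[0,0.5,0],"fingers":1},
    {"dp":[-0.072,0,0.002],"turn":[0,0.5,0],"fingers":1},
  ],
)

```text
clock: 8.87
eef_pos: [551.2, 67.1, 160.4]
tcp_rot: [3.14, 0.0, 3.063]
contact_force: [-6.0, -1.6, 16.2]
opening: 0.337
grasp_force: 71.1
```

```bash
python3 m.py +
```

```text
{'c': 8.87, 'th': 1.685, 'tilt': -0.003, 'rho': 55.467, 'tF': -0.351, 'tM': 1.348, 'lev': -5.859, 'g': 71.053, 'off': 0.711, 'dir': '+'} [ 0.12  0.33  1.85  0.    0.97 -1.37] [-6.  -1.6 16.2]
```

Emit:
play_rows(
  rows=[
    {"dp":[-0.072,0,0.002],"turn":[0,0.5,0],"fingers":1},
    {"dp":[-0.072,0,0.002],"turn":[0,0.5,0],"fingers":1},
    {"dp":[-0.072,0,0.002],"turn":[0,0.5,0],"fingers":1},
    {"dp":[-0.072,0,0.002],"turn":[0,0.5,0],"fingers":1},
  ],
)

```text
clock: 9.2
eef_pos: [562.6, 66.1, 159.2]
tcp_rot: [3.141, -0.21, 3.063]
contact_force: [-4.3, -1.8, 14.9]
opening: 0.338
grasp_force: 70.6
```

```bash
python3 m.py +
```

```text
{'c': 9.2, 'th': 13.602, 'tilt': 12.014, 'rho': 55.73, 'tF': -0.419, 'tM': 1.244, 'lev': -7.138, 'g': 70.639, 'off': 0.609, 'dir': '+'} [ 0.09  0.45  1.68  0.04  1.22 -1.42] [-4.3 -1.8 14.9]
```

```bash
cat > fit.py <<'E'
import json,numpy as np
from scipy.optimize import least_squares
L=[json.loads(l) for l in open("log.jsonl")]
L=[l for i,l in enumerate(L) if l["dir"] in "+-" and i and L[i-1]["dir"]==l["dir"]]
th=np.radians([l.get("wh",l["tilt"]) for l in L]);s=np.array([1 if l["dir"]=="+" else -1 for l in L])
tF,tM,lev=(np.array([l[k] for l in L]) for k in("tF","tM","lev"))
# torque on tool = -drag*s + W ; W=a sin+b cos ; unknown d, moment bias c
A=np.c_[-s,np.sin(th),np.cos(th),-lev]
x,res,rk,sv=np.linalg.lstsq(A,tF+tM,rcond=None);print("drag,a,b,d",x.round(3),"rms",np.std(A@x-tF-tM).round(3))
print("amp",np.hypot(x[1],x[2]),"heavy is at tilt-frame angle phi (from top, deg, when wheel tilt=0):",np.degrees(np.arctan2(x[2],x[1])))
for l,t in zip(L,tF+tM+x[3]*lev):print(l["dir"],l["tilt"],round(t,3))
E
python3 fit.py
```

```text
drag,a,b,d [ 0.802 -0.577  0.552  0.186] rms 0.1
amp 0.7986969097914836 heavy is at tilt-frame angle phi (from top, deg, when wheel tilt=0): 136.26664872191964
+ 23.904 -0.605
+ 35.868 -0.55
+ 47.807 -0.969
- 23.443 1.209
- 11.456 1.173
- -0.519 1.32
- -12.478 1.444
- -24.381 1.527
+ -0.003 -0.094
+ 12.014 -0.504
```

Emit:
play_rows(
  rows=[
    {"dp":[-0.072,0,0.002],"turn":[0,0.5,0],"fingers":1},
    {"dp":[-0.072,0,0.002],"turn":[0,0.5,0],"fingers":1},
    {"dp":[-0.072,0,0.002],"turn":[0,0.5,0],"fingers":1},
    {"dp":[-0.072,0,0.002],"turn":[0,0.5,0],"fingers":1},
  ],
)

```text
clock: 9.53
eef_pos: [573.6, 65.1, 155.6]
tcp_rot: [3.141, -0.419, 3.063]
contact_force: [-3.1, -1.6, 13.8]
opening: 0.337
grasp_force: 70.3
```

```bash
python3 m.py +
```

```text
{'c': 9.53, 'th': 25.473, 'tilt': 24.024, 'rho': 56.014, 'tF': -0.482, 'tM': 1.199, 'lev': -8.319, 'g': 70.309, 'off': 0.527, 'dir': '+'} [ 0.07  0.59  1.5   0.06  1.46 -1.44] [-3.1 -1.6 13.8]
```

Emit:
play_rows(
  rows=[
    {"dp":[-0.072,0,0.002],"turn":[0,0.5,0],"fingers":1},
    {"dp":[-0.072,0,0.002],"turn":[0,0.5,0],"fingers":1},
    {"dp":[-0.072,0,0.002],"turn":[0,0.5,0],"fingers":1},
    {"dp":[-0.072,0,0.002],"turn":[0,0.5,0],"fingers":1},
  ],
)

```text
clock: 9.87
eef_pos: [583.5, 64.3, 149.7]
tcp_rot: [3.141, -0.629, 3.063]
contact_force: [-0.6, -0.4, 12.3]
opening: 0.337
grasp_force: 70.0
```

```bash
python3 m.py +
```

```text
{'c': 9.87, 'th': 37.284, 'tilt': 36.04, 'rho': 56.239, 'tF': -0.442, 'tM': 1.141, 'lev': -7.655, 'g': 70.024, 'off': 0.425, 'dir': '+'} [ 0.06  0.73  1.34  0.08  1.69 -1.45] [-0.6 -0.4 12.3]
```

Emit:
play_rows(
  rows=[
    {"dp":[-0.072,0,0.002],"turn":[0,0.5,0],"fingers":1},
    {"dp":[-0.072,0,0.002],"turn":[0,0.5,0],"fingers":1},
    {"dp":[-0.072,0,0.002],"turn":[0,0.5,0],"fingers":1},
    {"dp":[-0.072,0,0.002],"turn":[0,0.5,0],"fingers":1},
  ],
)

```text
clock: 10.2
eef_pos: [592.0, 63.5, 142.0]
tcp_rot: [3.14, -0.839, 3.064]
contact_force: [-0.3, -0.9, 10.8]
opening: 0.341
grasp_force: 69.8
```

```bash
python3 m.py +
```

```text
{'c': 10.2, 'th': 49.011, 'tilt': 48.06, 'rho': 56.428, 'tF': -0.467, 'tM': 1.086, 'lev': -8.157, 'g': 69.753, 'off': 0.367, 'dir': '+'} [ 0.05  0.88  1.18  0.1   1.91 -1.45] [-0.3 -0.9 10.8]
```

Emit:
play_rows(
  rows=[
    {"dp":[-0.072,0,0.002],"turn":[0,0.5,0],"fingers":1},
    {"dp":[-0.072,0,0.002],"turn":[0,0.5,0],"fingers":1},
    {"dp":[-0.072,0,0.002],"turn":[0,0.5,0],"fingers":1},
    {"dp":[-0.072,0,0.002],"turn":[0,0.5,0],"fingers":1},
  ],
)

```text
clock: 10.53
eef_pos: [598.7, 62.9, 132.6]
tcp_rot: [3.139, -1.049, 3.065]
contact_force: [-0.7, -2.0, 9.1]
opening: 0.338
grasp_force: 69.4
```

```bash
python3 m.py +
```

```text
{'c': 10.53, 'th': 60.744, 'tilt': 60.089, 'rho': 56.557, 'tF': -0.465, 'tM': 1.026, 'lev': -8.169, 'g': 69.442, 'off': 0.272, 'dir': '+'} [ 0.04  1.03  1.03  0.12  2.12 -1.45] [-0.7 -2.   9.1]
```

Emit:
play_rows(
  rows=[
    {"dp":[-0.072,0,0.002],"turn":[0,0.5,0],"fingers":1},
    {"dp":[-0.072,0,0.002],"turn":[0,0.5,0],"fingers":1},
    {"dp":[-0.072,0,0.002],"turn":[0,0.5,0],"fingers":1},
    {"dp":[-0.072,0,0.002],"turn":[0,0.5,0],"fingers":1},
  ],
)

```text
clock: 10.87
eef_pos: [603.4, 62.5, 122.1]
tcp_rot: [3.137, -1.259, 3.067]
contact_force: [-2.1, 0.2, 9.9]
opening: 0.34
grasp_force: 69.0
```

```bash
python3 m.py +
```

```text
{'c': 10.87, 'th': 72.433, 'tilt': 72.115, 'rho': 56.676, 'tF': -0.572, 'tM': 1.061, 'lev': -10.086, 'g': 69.025, 'off': 0.224, 'dir': '+'} [ 0.04  1.17  0.9   0.15  2.32 -1.43] [-2.1  0.2  9.9]
```

```bash
sed -i 's/row\["dir"\]=sys.argv\[1\]/row["dir"]=sys.argv[1];row["F"]=F.round(2).tolist()/' m.py; tail -4 m.py | head -3
python3 - <<'E'
import json
L=[json.loads(l) for l in open("log.jsonl")]
F=[[3.4,2.1,-1.8],[.1,-6.1,3.6],[.3,-5.2,5.1],[2.4,-7.3,5.1],[5.5,-8,7.4],[6.7,-6.2,-9.7],[8.9,-4.9,-13.7],[10.3,-5,-16.6],[14,-7.6,-21.4],[20.7,-11.5,-28.6],[30.6,-25.4,-35.2],[-11.1,-3,22.4],[-6,-1.6,16.2],[-4.3,-1.8,14.9],[-3.1,-1.6,13.8],[-.6,-.4,12.3],[-.3,-.9,10.8],[-.7,-2,9.1],[-2.1,.2,9.9]]
assert len(F)==len(L)
for l,f in zip(L,F):l["F"]=f
open("log.jsonl","w").writelines(json.dumps(l)+"\n" for l in L)
E
```

```text
t0=np.cross(p/1000,F)@ax;t1=np.cross(-T[:,2],F)@ax # torque on tool about hub; + d*t1 if ref lies d m behind TCP
row=dict(c=round(float(s["clock"]),2),th=th,tilt=tilt,rho=float(np.hypot(p@u,p[2])),tF=t0,tM=M@ax,lev=t1,g=s["grasp_force"],off=p@ax)
row={k:round(float(v),3) for k,v in row.items()};row["dir"]=sys.argv[1];row["F"]=F.round(2).tolist()
```

Emit:
play_rows(
  rows=[
    {"dp":[0.072,0,0.002],"turn":[0,-0.5,0],"fingers":1},
    {"dp":[0.072,0,0.002],"turn":[0,-0.5,0],"fingers":1},
    {"dp":[0.072,0,0.002],"turn":[0,-0.5,0],"fingers":1},
    {"dp":[0.072,0,0.002],"turn":[0,-0.5,0],"fingers":1},
  ],
)

```text
clock: 11.2
eef_pos: [598.7, 62.8, 128.0]
tcp_rot: [-3.14, -1.041, 3.061]
contact_force: [-0.4, 0.8, -11.8]
opening: 0.337
grasp_force: 73.8
```

```bash
python3 m.py -
```

```text
{'c': 11.2, 'th': 64.957, 'tilt': 59.65, 'rho': 54.413, 'tF': 0.573, 'tM': -2.059, 'lev': 9.986, 'g': 73.776, 'off': 0.161, 'dir': '-', 'F': [-0.37, 0.81, -11.82]} [ 0.04  1.03  1.04  0.12  2.11 -1.45] [ -0.4   0.8 -11.8]
```

Emit:
play_rows(
  rows=[
    {"dp":[0.072,0,0.002],"turn":[0,-0.5,0],"fingers":1},
    {"dp":[0.072,0,0.002],"turn":[0,-0.5,0],"fingers":1},
    {"dp":[0.072,0,0.002],"turn":[0,-0.5,0],"fingers":1},
    {"dp":[0.072,0,0.002],"turn":[0,-0.5,0],"fingers":1},
  ],
)

```text
clock: 11.53
eef_pos: [592.7, 63.3, 137.7]
tcp_rot: [-3.14, -0.829, 3.062]
contact_force: [3.9, -0.3, -11.8]
opening: 0.341
grasp_force: 73.9
```

```bash
python3 m.py -
```

```text
{'c': 11.53, 'th': 53.002, 'tilt': 47.506, 'rho': 54.296, 'tF': 0.638, 'tM': -2.398, 'lev': 11.305, 'g': 73.905, 'off': 0.23, 'dir': '-', 'F': [3.86, -0.3, -11.79]} [ 0.05  0.88  1.18  0.1   1.9  -1.45] [  3.9  -0.3 -11.8]
```

Emit:
play_rows(
  rows=[
    {"dp":[0.072,0,0.002],"turn":[0,-0.5,0],"fingers":1},
    {"dp":[0.072,0,0.002],"turn":[0,-0.5,0],"fingers":1},
    {"dp":[0.072,0,0.002],"turn":[0,-0.5,0],"fingers":1},
    {"dp":[0.072,0,0.002],"turn":[0,-0.5,0],"fingers":1},
  ],
)

```text
clock: 11.87
eef_pos: [585.0, 64.0, 145.8]
tcp_rot: [-3.141, -0.618, 3.062]
contact_force: [6.9, 0.3, -13.0]
opening: 0.337
grasp_force: 73.8
```

```bash
python3 m.py -
```

```text
{'c': 11.87, 'th': 41.108, 'tilt': 35.432, 'rho': 54.119, 'tF': 0.743, 'tM': -2.546, 'lev': 13.141, 'g': 73.777, 'off': 0.279, 'dir': '-', 'F': [6.92, 0.3, -13.0]} [ 0.06  0.73  1.34  0.08  1.68 -1.45] [  6.9   0.3 -13. ]
```

Emit:
play_rows(
  rows=[
    {"dp":[0.072,0,0.002],"turn":[0,-0.5,0],"fingers":1},
    {"dp":[0.072,0,0.002],"turn":[0,-0.5,0],"fingers":1},
    {"dp":[0.072,0,0.002],"turn":[0,-0.5,0],"fingers":1},
    {"dp":[0.072,0,0.002],"turn":[0,-0.5,0],"fingers":1},
  ],
)

```text
clock: 12.2
eef_pos: [575.7, 64.8, 152.1]
tcp_rot: [-3.141, -0.408, 3.062]
contact_force: [9.4, 0.1, -13.9]
opening: 0.335
grasp_force: 73.4
```

```bash
python3 m.py -
```

```text
{'c': 12.2, 'th': 29.175, 'tilt': 23.375, 'rho': 53.93, 'tF': 0.809, 'tM': -2.637, 'lev': 14.156, 'g': 73.442, 'off': 0.38, 'dir': '-', 'F': [9.45, 0.09, -13.91]} [ 0.07  0.59  1.51  0.06  1.45 -1.44] [  9.4   0.1 -13.9]
```

Emit:
play_rows(
  rows=[
    {"dp":[0.072,0,0.002],"turn":[0,-0.5,0],"fingers":1},
    {"dp":[0.072,0,0.002],"turn":[0,-0.5,0],"fingers":1},
    {"dp":[0.072,0,0.002],"turn":[0,-0.5,0],"fingers":1},
    {"dp":[0.072,0,0.002],"turn":[0,-0.5,0],"fingers":1},
  ],
)

```text
clock: 12.53
eef_pos: [565.4, 65.7, 156.3]
tcp_rot: [3.141, -0.198, 3.062]
contact_force: [12.3, -0.1, -17.0]
opening: 0.338
grasp_force: 72.9
```

```bash
python3 m.py -; cat > fit.py <<'E'
import json,numpy as np
from scipy.optimize import least_squares
L=[json.loads(l) for l in open("log.jsonl")]
L=[l for i,l in enumerate(L) if l["dir"] in "+-" and i and L[i-1]["dir"]==l["dir"]]
th=np.radians([l["tilt"]+l.get("off_w",0) for l in L]);s=np.array([1 if l["dir"]=="+" else -1 for l in L])
tF,tM,lev=(np.array([l[k] for l in L]) for k in("tF","tM","lev"));F=np.array([l["F"] for l in L])
fu=F@[.997,-.078,0];fz=F[:,2]
# torque about ax of hub shift (hx,hz mm): (-h x F).ax = -(hz*fu-hx*fz)/1000
tor=lambda x:tF+tM+x[3]*lev-(x[5]*fu-x[4]*fz)/1000
f=lambda x:np.r_[(tor(x)+s*x[0]-x[1]*np.sin(th)-x[2]*np.cos(th))/.03,(x[0]-.56)/.03,x[4]/2,x[5]/2,(np.hypot(x[1],x[2])-.445)/.05]
for ph in(0,2,4):
    q=least_squares(f,[.56,.44*np.cos(ph),.44*np.sin(ph),.16,0,0]);x=q.x
    cov=np.linalg.inv(q.jac.T@q.jac);sd=np.sqrt(np.diag(cov));print("drag,a,b,d,hx,hz",x.round(3),"sd",sd.round(3),"cost",q.cost.round(1),"phi",np.degrees(np.arctan2(x[2],x[1])).round(1),"amp",np.hypot(x[1],x[2]).round(3))
for l,t,e in zip(L,tor(x),f(x)*.03):print(l["dir"],l["tilt"],round(t,3),round(e,3))
E
python3 fit.py
```

```text
{'c': 12.53, 'th': 17.2, 'tilt': 11.339, 'rho': 53.686, 'tF': 0.9, 'tM': -2.62, 'lev': 15.39, 'g': 72.908, 'off': 0.496, 'dir': '-', 'F': [12.32, -0.06, -17.03]} [ 0.09  0.45  1.68  0.04  1.2  -1.42] [ 12.3  -0.1 -17. ]
drag,a,b,d,hx,hz [ 0.548 -0.714  0.404  0.166 -0.162  1.276] sd [0.022 0.018 0.016 0.003 1.475 1.384] cost 198.7 phi 150.5 amp 0.82
drag,a,b,d,hx,hz [ 0.548 -0.714  0.404  0.166 -0.162  1.276] sd [0.022 0.018 0.016 0.003 1.475 1.384] cost 198.7 phi 150.5 amp 0.82
drag,a,b,d,hx,hz [ 0.548 -0.714  0.404  0.166 -0.162  1.276] sd [0.022 0.018 0.016 0.003 1.475 1.384] cost 198.7 phi 150.5 amp 0.82
+ 23.904 -0.579 -0.111
+ 35.868 -0.543 0.096
+ 47.807 -0.95 -0.144
- 23.443 0.913 0.279
- 11.456 0.88 0.079
- -0.519 1.009 0.051
- -12.478 1.115 0.019
- -24.381 1.181 -0.029
+ -0.003 0.032 0.175
+ 12.014 -0.354 -0.053
+ 24.024 -0.659 -0.19
+ 36.04 -0.57 0.071
+ 48.06 -0.733 0.075
+ 60.089 -0.793 0.172
+ 72.115 -1.18 -0.077
- 47.506 0.109 -0.185
- 35.432 0.366 -0.096
- 23.375 0.506 -0.129
- 11.339 0.816 0.012
```

```bash
python3 - <<'E'
from h import *
from rig import r
ims=[]
for n in("top","scene"):
    f=r.grab_frame(n);pickle.dump(f,open(n+"2.pkl","wb"))
    c=(320,165) if n=="top" else (275,215)
    ims.append(cv2.resize(f["pixels"][c[1]:c[1]+100,c[0]:c[0]+100,::-1],(400,400),interpolation=cv2.INTER_CUBIC))
cv2.imwrite("pics/z2.png",np.hstack(ims))
E
```

```text
(no output)
```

View pics/z2.png

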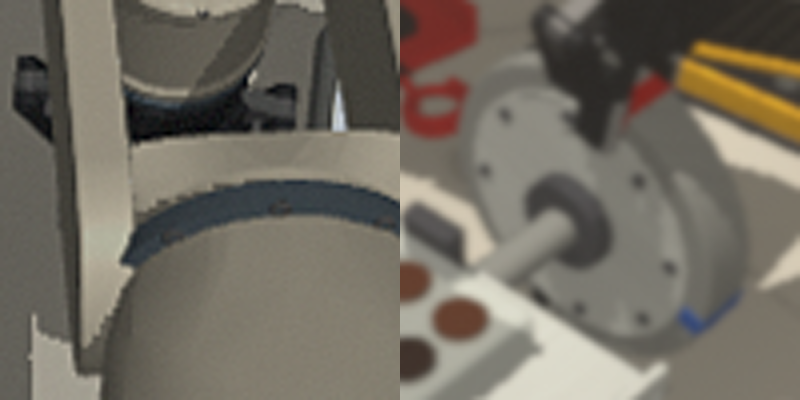

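The blue mark is visible in the scene view at about (352.5,293.7), so I can track the wheel angle from it.

```bash
cat > ang.py <<'E'
from h import *
H=np.array([549.5,66.5,105.]);ax=np.array([np.sin(np.radians(4.5)),np.cos(np.radians(4.5)),0]);u=np.array([ax[1],-ax[0],0])
def angles(f):
    h=cv2.cvtColor(f["pixels"],cv2.COLOR_RGB2HSV);out={}
    a=np.radians(np.arange(0,360,.5));P=np.array([proj(f,H+80*(np.sin(t)*u+np.cos(t)*np.array([0,0,1]))) for t in a])
    x,y,X,Y=*(P.min(0)-12).astype(int),*(P.max(0)+12).astype(int)
    for n,lo,hi,off in(("red",(0,140,70),(6,255,255),0),("blue",(105,120,60),(130,255,255),90)):
        m=cv2.inRange(h,lo,hi);k=np.zeros_like(m);k[y:Y,x:X]=m[y:Y,x:X]
        q,_,st,c=cv2.connectedComponentsWithStats(k)
        for i in range(1,q):
            d=np.hypot(*(P-c[i]).T);j=d.argmin()
            if st[i][4]>8 and d[j]<6:out.setdefault(n,[]).append((round((np.degrees(a[j])-off+180)%360-180,1),int(st[i][4]),round(d[j],1)))
    return out
if __name__=="__main__":
    from rig import r
    import sys
    if len(sys.argv)>1:
        for n in sys.argv[1:]:print(n,angles(pickle.load(open(n+".pkl","rb"))))
    else:print("wheel",angles(r.grab_frame("scene")))
E
python3 ang.py scene scene2 top; python3 m.py 0
```

```text
scene {'red': [(np.float64(4.5), 54, np.float64(1.3))]}
scene2 {'red': [(np.float64(19.5), 43, np.float64(1.5))]}
top {'red': [(np.float64(6.5), 57, np.float64(0.4))]}
{'c': 12.63, 'th': 15.731, 'tilt': 11.388, 'rho': 53.703, 'tF': 0.569, 'tM': -2.654, 'lev': 9.726, 'g': 72.846, 'off': 0.503, 'dir': '0', 'F': [7.17, -0.7, -13.48]} [ 0.09  0.45  1.68  0.04  1.21 -1.42] [  7.2  -0.7 -13.5]
```

```bash
cat > fit2.py <<'E'
import json,numpy as np
L0=[json.loads(l) for l in open("log.jsonl")]
L=[l for i,l in enumerate(L0) if l["dir"] in "+-" and i and L0[i-1]["dir"]==l["dir"]]
w=np.radians([l["th"]+4 for l in L]);ti=np.radians([l["tilt"] for l in L]);s=np.array([1 if l["dir"]=="+" else -1 for l in L])
F=np.array([l["F"] for l in L]);fu=F@[.997,-.078,0];fz=F[:,2];ay=F@[.078,.997,0]
ft=fu*np.cos(ti)-fz*np.sin(ti);fr=fu*np.sin(ti)+fz*np.cos(ti);tM=np.array([l["tM"] for l in L])
# -0.56 s = al*ft + be*tM + g*fr - a sin w - b cos w
def go(name,cols):
    A=np.c_[tuple(cols.values())];x,*_=np.linalg.lstsq(A,-.56*s,rcond=None);e=A@x+.56*s
    d=dict(zip(cols,x.round(3)));print(name,d,"rms",e.std().round(3),"phi",np.degrees(np.arctan2(d["b"],d["a"])).round(0),"T",np.hypot(d["a"],d["b"]).round(2))
B=dict(a=-np.sin(w),b=-np.cos(w))
go("ft",dict(ft=ft,**B));go("ft,M",dict(ft=ft,M=tM,**B));go("ft,M,fr",dict(ft=ft,M=tM,fr=fr,**B));go("all",dict(ft=ft,M=tM,fr=fr,ay=ay,**B));go("M",dict(M=tM,**B))
for i,l in enumerate(L):print(l["dir"],round(l["th"],1),round(l["tilt"],1),"ft %.1f fr %.1f ay %.1f M %.2f"%(ft[i],fr[i],ay[i],tM[i]))
E
python3 fit2.py
```

```text
ft {'ft': np.float64(0.055), 'a': np.float64(0.036), 'b': np.float64(0.266)} rms 0.128 phi 82.0 T 0.27
ft,M {'ft': np.float64(0.141), 'M': np.float64(0.513), 'a': np.float64(-0.332), 'b': np.float64(0.382)} rms 0.084 phi 131.0 T 0.51
ft,M,fr {'ft': np.float64(0.139), 'M': np.float64(0.518), 'fr': np.float64(-0.002), 'a': np.float64(-0.354), 'b': np.float64(0.392)} rms 0.082 phi 132.0 T 0.53
all {'ft': np.float64(0.108), 'M': np.float64(0.364), 'fr': np.float64(-0.008), 'ay': np.float64(0.015), 'a': np.float64(-0.209), 'b': np.float64(0.259)} rms 0.07 phi 129.0 T 0.33
M {'M': np.float64(-0.314), 'a': np.float64(0.281), 'b': np.float64(0.173)} rms 0.177 phi 32.0 T 0.33
+ 24.5 23.9 ft -1.4 fr 4.9 ay -5.2 M -0.27
+ 36.1 35.9 ft -0.6 fr 5.9 ay -7.1 M -0.41
+ 47.7 47.8 ft -1.4 fr 9.5 ay -7.5 M -0.64
- 26.3 23.4 ft 13.9 fr -8.9 ay -4.2 M -2.19
- 14.5 11.5 ft 13.7 fr -14.2 ay -4.2 M -2.18
- 2.6 -0.5 ft 14.4 fr -21.5 ay -6.5 M -2.22
- -9.4 -12.5 ft 14.8 fr -32.6 ay -9.9 M -2.25
- -21.5 -24.4 ft 15.1 fr -45.5 ay -22.9 M -2.25
+ 1.7 -0.0 ft -5.9 fr 16.2 ay -2.1 M 1.35
+ 13.6 12.0 ft -7.2 fr 13.7 ay -2.1 M 1.24
+ 25.5 24.0 ft -8.3 fr 11.4 ay -1.8 M 1.20
+ 37.3 36.0 ft -7.7 fr 9.6 ay -0.4 M 1.14
+ 49.0 48.1 ft -8.2 fr 7.0 ay -0.9 M 1.09
+ 60.7 60.1 ft -8.2 fr 4.1 ay -2.0 M 1.03
+ 72.4 72.1 ft -10.1 fr 1.0 ay 0.0 M 1.06
- 53.0 47.5 ft 11.3 fr -5.1 ay 0.0 M -2.40
- 41.1 35.4 ft 13.1 fr -6.6 ay 0.8 M -2.55
- 29.2 23.4 ft 14.2 fr -9.0 ay 0.8 M -2.64
- 17.2 11.3 ft 15.4 fr -14.3 ay 0.9 M -2.62
```

```bash
python3 ang.py; python3 m.py 0;python3 ang.py; python3 m.py 0; python3 -c "
from rig import r
s=r.sense();print(s['joint_efforts'],s['wrist_torque'],s['contact_force'],s['qpos'])"
```

```text
wheel {'red': [(np.float64(19.0), 42, np.float64(1.4))]}
{'c': 12.68, 'th': 15.896, 'tilt': 11.49, 'rho': 53.704, 'tF': 0.585, 'tM': -2.649, 'lev': 10.126, 'g': 73.124, 'off': 0.506, 'dir': '0', 'F': [7.84, -0.62, -12.16]} [ 0.09  0.45  1.68  0.04  1.21 -1.42] [  7.8  -0.6 -12.2]
wheel {'red': [(np.float64(19.5), 43, np.float64(1.4))]}
{'c': 12.73, 'th': 16.047, 'tilt': 11.538, 'rho': 53.711, 'tF': 0.494, 'tM': -2.333, 'lev': 8.566, 'g': 73.358, 'off': 0.497, 'dir': '0', 'F': [6.71, -0.21, -9.96]} [ 0.09  0.45  1.68  0.04  1.21 -1.42] [  6.7  -0.2 -10. ]
[ 9.52644534e-01 -6.78598595e+01 -2.73428428e+01  8.52649547e-01
  4.78994831e+00 -5.56278031e-02] [-0.35902785 -2.31224288 -0.01968319] [ 6.71412797 -0.21322094 -9.95608479] [ 0.09273705  0.45215535  1.6798998   0.03679604  1.20821685 -1.41646554]
```

Emit:
play_rows(
  rows=[
    {"dp":[-0.072,0,0.002],"turn":[0,0.5,0],"fingers":1},
    {"dp":[-0.072,0,0.002],"turn":[0,0.5,0],"fingers":1},
    {"dp":[-0.072,0,0.002],"turn":[0,0.5,0],"fingers":1},
    {"dp":[-0.072,0,0.002],"turn":[0,0.5,0],"fingers":1},
  ],
)

```text
clock: 13.07
eef_pos: [573.9, 65.0, 153.1]
tcp_rot: [3.141, -0.418, 3.063]
contact_force: [0.4, -1.1, -3.8]
opening: 0.334
grasp_force: 73.7
```

```bash
python3 m.py +
```

```text
{'c': 13.07, 'th': 26.906, 'tilt': 23.931, 'rho': 53.977, 'tF': 0.119, 'tM': -0.885, 'lev': 2.031, 'g': 73.696, 'off': 0.434, 'dir': '+', 'F': [0.45, -1.05, -3.81]} [ 0.07  0.59  1.51  0.06  1.46 -1.44] [ 0.4 -1.1 -3.8]
```

Emit:
play_rows(
  rows=[
    {"dp":[-0.072,0,0.002],"turn":[0,0.5,0],"fingers":1},
    {"dp":[-0.072,0,0.002],"turn":[0,0.5,0],"fingers":1},
  ],
)

```text
clock: 13.23
eef_pos: [578.9, 64.6, 150.5]
tcp_rot: [3.141, -0.523, 3.063]
contact_force: [-1.2, -1.7, -3.4]
opening: 0.337
grasp_force: 73.7
```

```bash
python3 m.py +
```

```text
{'c': 13.23, 'th': 32.906, 'tilt': 29.966, 'rho': 54.14, 'tF': 0.049, 'tM': -0.802, 'lev': 0.73, 'g': 73.733, 'off': 0.405, 'dir': '+', 'F': [-1.23, -1.68, -3.35]} [ 0.07  0.66  1.42  0.07  1.57 -1.44] [-1.2 -1.7 -3.4]
```

Emit:
play_rows(
  rows=[
    {"dp":[-0.072,0,0.002],"turn":[0,0.5,0],"fingers":1},
    {"dp":[-0.072,0,0.002],"turn":[0,0.5,0],"fingers":1},
  ],
)

```text
clock: 13.4
eef_pos: [583.4, 64.2, 147.2]
tcp_rot: [3.141, -0.628, 3.063]
contact_force: [-2.2, -0.7, -2.5]
opening: 0.337
grasp_force: 73.7
```

```bash
python3 m.py +
```

```text
{'c': 13.4, 'th': 38.849, 'tilt': 35.997, 'rho': 54.205, 'tF': -0.007, 'tM': -0.694, 'lev': -0.298, 'g': 73.7, 'off': 0.378, 'dir': '+', 'F': [-2.22, -0.74, -2.46]} [ 0.06  0.74  1.34  0.08  1.69 -1.45] [-2.2 -0.7 -2.5]
```

Emit:
play_rows(
  rows=[
    {"dp":[-0.072,0,0.002],"turn":[0,0.5,0],"fingers":1},
    {"dp":[-0.072,0,0.002],"turn":[0,0.5,0],"fingers":1},
  ],
)

```text
clock: 13.57
eef_pos: [587.7, 63.8, 143.6]
tcp_rot: [3.141, -0.734, 3.063]
contact_force: [-3.4, -1.4, -2.8]
opening: 0.336
grasp_force: 73.6
```

```bash
python3 m.py +
```

```text
{'c': 13.57, 'th': 44.758, 'tilt': 42.029, 'rho': 54.316, 'tF': -0.019, 'tM': -0.583, 'lev': -0.555, 'g': 73.619, 'off': 0.331, 'dir': '+', 'F': [-3.36, -1.38, -2.77]} [ 0.05  0.81  1.26  0.09  1.8  -1.45] [-3.4 -1.4 -2.8]
```

Emit:
play_rows(
  rows=[
    {"dp":[-0.072,0,0.002],"turn":[0,0.5,0],"fingers":1},
    {"dp":[-0.072,0,0.002],"turn":[0,0.5,0],"fingers":1},
  ],
)

```text
clock: 13.73
eef_pos: [591.5, 63.5, 139.4]
tcp_rot: [3.141, -0.839, 3.063]
contact_force: [-3.7, -0.9, -2.7]
opening: 0.34
grasp_force: 73.5
```

```bash
python3 m.py +
```

```text
{'c': 13.73, 'th': 50.72, 'tilt': 48.061, 'rho': 54.41, 'tF': -0.014, 'tM': -0.528, 'lev': -0.467, 'g': 73.486, 'off': 0.3, 'dir': '+', 'F': [-3.75, -0.85, -2.67]} [ 0.05  0.88  1.18  0.1   1.91 -1.45] [-3.7 -0.9 -2.7]
```

Emit:
play_rows(
  rows=[
    {"dp":[-0.072,0,0.002],"turn":[0,0.5,0],"fingers":1},
    {"dp":[-0.072,0,0.002],"turn":[0,0.5,0],"fingers":1},
  ],
)

```text
clock: 13.9
eef_pos: [594.9, 63.2, 135.0]
tcp_rot: [3.141, -0.944, 3.063]
contact_force: [-6.3, -1.5, -2.0]
opening: 0.339
grasp_force: 73.3
```

```bash
python3 m.py +
```

```text
{'c': 13.9, 'th': 56.635, 'tilt': 54.103, 'rho': 54.475, 'tF': -0.094, 'tM': -0.443, 'lev': -1.996, 'g': 73.288, 'off': 0.247, 'dir': '+', 'F': [-6.26, -1.47, -1.97]} [ 0.05  0.96  1.11  0.11  2.02 -1.45] [-6.3 -1.5 -2. ]
```

Emit:
play_rows(
  rows=[
    {"dp":[0.072,0,0.002],"turn":[0,-0.5,0],"fingers":1},
    {"dp":[0.072,0,0.002],"turn":[0,-0.5,0],"fingers":1},
    {"dp":[0.072,0,0.002],"turn":[0,-0.5,0],"fingers":1},
    {"dp":[0.072,0,0.002],"turn":[0,-0.5,0],"fingers":1},
  ],
)

```text
clock: 14.23
eef_pos: [588.2, 63.7, 140.5]
tcp_rot: [-3.14, -0.726, 3.062]
contact_force: [1.8, 0.4, -18.9]
opening: 0.336
grasp_force: 77.3
```

```bash
python3 m.py -
```

```text
{'c': 14.23, 'th': 47.52, 'tilt': 41.616, 'rho': 52.63, 'tF': 0.794, 'tM': -2.756, 'lev': 13.829, 'g': 77.29, 'off': 0.263, 'dir': '-', 'F': [1.79, 0.41, -18.85]} [ 0.05  0.81  1.26  0.09  1.79 -1.45] [  1.8   0.4 -18.9]
```

Emit:
play_rows(
  rows=[
    {"dp":[0.072,0,0.002],"turn":[0,-0.5,0],"fingers":1},
    {"dp":[0.072,0,0.002],"turn":[0,-0.5,0],"fingers":1},
  ],
)

```text
clock: 14.4
eef_pos: [584.2, 64.0, 144.4]
tcp_rot: [-3.141, -0.62, 3.062]
contact_force: [3.6, 0.8, -21.3]
opening: 0.336
grasp_force: 77.1
```

```bash
python3 m.py -
```

```text
{'c': 14.4, 'th': 41.424, 'tilt': 35.528, 'rho': 52.555, 'tF': 0.883, 'tM': -3.04, 'lev': 15.302, 'g': 77.125, 'off': 0.272, 'dir': '-', 'F': [3.63, 0.79, -21.35]} [ 0.06  0.74  1.34  0.08  1.68 -1.45] [  3.6   0.8 -21.3]
```

Emit:
play_rows(
  rows=[
    {"dp":[0.072,0,0.002],"turn":[0,-0.5,0],"fingers":1},
    {"dp":[0.072,0,0.002],"turn":[0,-0.5,0],"fingers":1},
  ],
)

```text
clock: 14.57
eef_pos: [579.8, 64.4, 147.7]
tcp_rot: [-3.141, -0.515, 3.062]
contact_force: [6.5, 1.1, -22.7]
opening: 0.334
grasp_force: 76.9
```

```bash
python3 m.py -
```

```text
{'c': 14.57, 'th': 35.415, 'tilt': 29.48, 'rho': 52.417, 'tF': 0.963, 'tM': -3.225, 'lev': 16.74, 'g': 76.918, 'off': 0.325, 'dir': '-', 'F': [6.5, 1.13, -22.71]} [ 0.07  0.66  1.43  0.07  1.56 -1.44] [  6.5   1.1 -22.7]
```

Emit:
play_rows(
  rows=[
    {"dp":[0.072,0,0.002],"turn":[0,-0.5,0],"fingers":1},
    {"dp":[0.072,0,0.002],"turn":[0,-0.5,0],"fingers":1},
  ],
)

```text
clock: 14.73
eef_pos: [575.1, 64.8, 150.6]
tcp_rot: [-3.141, -0.409, 3.062]
contact_force: [8.5, 0.8, -23.9]
opening: 0.337
grasp_force: 76.6
```

```bash
python3 m.py -
```

```text
{'c': 14.73, 'th': 29.359, 'tilt': 23.44, 'rho': 52.331, 'tF': 0.994, 'tM': -3.45, 'lev': 17.176, 'g': 76.629, 'off': 0.363, 'dir': '-', 'F': [8.46, 0.82, -23.88]} [ 0.07  0.59  1.51  0.06  1.44 -1.44] [  8.5   0.8 -23.9]
```

Emit:
play_rows(
  rows=[
    {"dp":[0.072,0,0.002],"turn":[0,-0.5,0],"fingers":1},
    {"dp":[0.072,0,0.002],"turn":[0,-0.5,0],"fingers":1},
  ],
)

```text
clock: 14.9
eef_pos: [570.2, 65.3, 152.9]
tcp_rot: [-3.141, -0.304, 3.062]
contact_force: [11.8, 0.9, -26.0]
opening: 0.339
grasp_force: 76.2
```

```bash
python3 m.py -; python3 ang.py
```

```text
{'c': 14.9, 'th': 23.352, 'tilt': 17.404, 'rho': 52.225, 'tF': 1.101, 'tM': -3.535, 'lev': 18.966, 'g': 76.246, 'off': 0.397, 'dir': '-', 'F': [11.82, 0.91, -26.05]} [ 0.08  0.52  1.6   0.05  1.32 -1.43] [ 11.8   0.9 -26. ]
wheel {'red': [(np.float64(26.5), 43, np.float64(1.6))]}
```

```bash
cat > fit.py <<'E'
import json,numpy as np
from scipy.optimize import least_squares
L=[json.loads(l) for l in open("log.jsonl")]
for i,l in enumerate(L):l["ok"]=l["dir"] in "+-" and i>0 and L[i-1]["dir"]==l["dir"];l["w"]=l["th"]+l.get("dw",3.8)
def run(L,pr=False,loss="soft_l1"):
    th=np.radians([l["w"] for l in L]);s=np.array([1 if l["dir"]=="+" else -1 for l in L])
    tF,tM,lev=(np.array([l[k] for l in L]) for k in("tF","tM","lev"));F=np.array([l["F"] for l in L]);fu=F@[.997,-.078,0];fz=F[:,2]
    tor=lambda x:tF+tM+x[3]*lev-(x[5]*fu-x[4]*fz)/1000
    f=lambda x:np.r_[(tor(x)+s*x[0]-x[1]*np.sin(th)-x[2]*np.cos(th))/.1,(x[0]-.56)/.03,x[4]/2,x[5]/2,(np.hypot(x[1],x[2])-.445)/.04]
    q=least_squares(f,[.56,-.4,.2,.16,0,0],loss=loss);x=q.x;c=np.linalg.inv(q.jac.T@q.jac)
    g=np.array([-x[2],x[1]])/(x[1]**2+x[2]**2);ph=np.degrees(np.arctan2(x[2],x[1]))
    print(len(L),"drag,a,b,d,hx,hz",x.round(3),"cost",q.cost.round(1),"T",np.hypot(x[1],x[2]).round(2),"wheel angle for heavy down",round(180-ph,1),"+-",np.degrees(np.sqrt(g@c[1:3,1:3]@g)).round(1))
    if pr:
        for l,t,e in zip(L,tor(x),f(x)*.1):print(l["dir"],"w%.1f"%l["w"],round(t,2),"W",round(t+(x[0] if l["dir"]=="+" else -x[0]),2),"res",round(e,2))
ok=[l for l in L if l["ok"]]
run(ok,True);run([l for l in ok if not 6.3<l["c"]<8.3]);run([l for l in ok if l["c"]>8.6]);run([l for l in ok if l["c"]>12.6])
E
python3 fit.py
```

```text
28 drag,a,b,d,hx,hz [ 0.56  -0.552  0.384  0.165  0.396  1.544] cost 20.4 T 0.67 wheel angle for heavy down 34.8 +- 3.3
+ w28.3 -0.58 W -0.02 res -0.09
+ w39.9 -0.54 W 0.02 res 0.08
+ w51.5 -0.95 W -0.39 res -0.19
- w30.1 0.89 W 0.33 res 0.28
- w18.3 0.86 W 0.3 res 0.11
- w6.4 0.98 W 0.42 res 0.1
- w-5.6 1.08 W 0.52 res 0.09
- w-17.7 1.14 W 0.58 res 0.05
+ w5.5 0.05 W 0.61 res 0.28
+ w17.4 -0.34 W 0.22 res 0.02
+ w29.3 -0.65 W -0.09 res -0.15
+ w41.1 -0.56 W 0.0 res 0.08
+ w52.8 -0.72 W -0.16 res 0.05
+ w64.5 -0.78 W -0.22 res 0.11
+ w76.2 -1.17 W -0.61 res -0.16
- w56.8 0.09 W -0.47 res -0.21
- w44.9 0.35 W -0.21 res -0.09
- w33.0 0.49 W -0.07 res -0.09
- w21.0 0.79 W 0.23 res 0.07
+ w36.7 -0.63 W -0.07 res -0.05
+ w42.6 -0.75 W -0.19 res -0.1
+ w48.6 -0.69 W -0.13 res 0.03
+ w54.5 -0.61 W -0.05 res 0.17
+ w60.4 -0.86 W -0.3 res -0.01
- w45.2 0.35 W -0.21 res -0.08
- w39.2 0.48 W -0.08 res -0.03
- w33.2 0.36 W -0.2 res -0.22
- w27.2 0.67 W 0.11 res 0.02
23 drag,a,b,d,hx,hz [ 0.555 -0.425  0.243  0.166 -0.409  0.055] cost 13.9 T 0.49 wheel angle for heavy down 29.8 +- 4.7
20 drag,a,b,d,hx,hz [ 0.554 -0.42   0.246  0.166 -0.553  0.217] cost 12.0 T 0.49 wheel angle for heavy down 30.4 +- 4.9
9 drag,a,b,d,hx,hz [ 0.557 -0.4    0.197  0.164 -0.015  0.121] cost 2.8 T 0.45 wheel angle for heavy down 26.3 +- 8.8
```

Emit:
play_rows(
  rows=[
    {"dp":[0,0,0],"turn":[0,0,0],"fingers":0.4},
    {"dp":[0,0,0],"turn":[0,0,0],"fingers":0.3},
    {"dp":[0,0,0],"turn":[0,0,0],"fingers":0.3},
    {"dp":[0,0,0],"turn":[0,0,0],"fingers":0.3},
  ],
)

```text
clock: 15.28
eef_pos: [567.6, 65.5, 154.7]
tcp_rot: [3.141, -0.314, 3.063]
contact_force: [-0.1, 0.3, -0.4]
opening: 0.695
grasp_force: 0.0
```

```bash
python3 m.py 0; python3 ang.py; python3 -c "
import m" 0 2>/dev/null; python3 -c "
from rig import r; print(r.sense()['wrist_torque'])"
```

```text
{'c': 15.28, 'th': 19.979, 'tilt': 17.974, 'rho': 52.93, 'tF': 0.001, 'tM': -0.17, 'lev': -0.002, 'g': 0.0, 'off': 0.461, 'dir': '0', 'F': [-0.1, 0.34, -0.37]} [ 0.08  0.52  1.59  0.05  1.34 -1.43] [-0.1  0.3 -0.4]
wheel {'red': [(np.float64(25.0), 74, np.float64(1.1))]}
{'c': 15.33, 'th': 19.989, 'tilt': 17.981, 'rho': 52.719, 'tF': -0.069, 'tM': -0.177, 'lev': -1.319, 'g': 0.0, 'off': 0.437, 'dir': '0', 'F': [-1.37, 0.28, 0.01]} [ 0.08  0.52  1.59  0.05  1.34 -1.43] [-1.4  0.3  0. ]
[ 0.05260348 -0.18134704 -0.03769761]
```

Useful: with no contact, the moment reads −0.17 N m at 18° tilt, so tool weight biases it. I'll calibrate that with an ungripped sweep and log the raw joint efforts as well.

```bash
sed -i 's/^open("log/row["raw"]={k:np.round(s[k],4).tolist() for k in("qpos","qvel","joint_efforts","contact_force","wrist_torque","eef_pos","tcp_rot")}\nopen("log/; s/print(row,.*/print({k:row[k] for k in("c","th","tilt","rho","tF","tM","lev","dir")},np.round(s["joint_efforts"],2)[[1,2,4]])/' m.py; tail -3 m.py
```

```text
row={k:round(float(v),3) for k,v in row.items()};row["dir"]=sys.argv[1];row["F"]=F.round(2).tolist()
row["raw"]={k:np.round(s[k],4).tolist() for k in("qpos","qvel","joint_efforts","contact_force","wrist_torque","eef_pos","tcp_rot")}
open("log.jsonl","a").write(json.dumps(row)+"\n");print({k:row[k] for k in("c","th","tilt","rho","tF","tM","lev","dir")},np.round(s["joint_efforts"],2)[[1,2,4]])
```

Emit:
play_rows(
  rows=[
    {"dp":[0,0,-0.04],"turn":[0,0.3,0],"fingers":0.3},
    {"dp":[0.07,0,-0.04],"turn":[0,-0.5,0],"fingers":0.3},
    {"dp":[0.072,0,0.002],"turn":[0,-0.5,0],"fingers":0.3},
    {"dp":[0.072,0,0.002],"turn":[0,-0.5,0],"fingers":0.3},
    {"dp":[0,0,0],"turn":[0,0,0],"fingers":0.3},
  ],
)

```text
clock: 15.75
eef_pos: [558.7, 66.2, 160.0]
tcp_rot: [3.142, -0.187, 3.064]
contact_force: [-0.2, 0.5, -0.3]
opening: 0.704
grasp_force: 0.0
```

```bash
python3 m.py f0
```

```text
{'c': 15.75, 'th': 9.501, 'tilt': 10.708, 'rho': 55.797, 'tF': -0.009, 'tM': -0.103, 'lev': -0.162, 'dir': 'f0'} [-6.278e+01 -2.985e+01 -3.000e-02]
```

Emit:
play_rows(
  rows=[
    {"dp":[-0.072,0,0.002],"turn":[0,0.5,0],"fingers":0.3},
    {"dp":[-0.072,0,0.002],"turn":[0,0.5,0],"fingers":0.3},
    {"dp":[-0.072,0,0.002],"turn":[0,0.5,0],"fingers":0.3},
  ],
)

```text
clock: 16.0
eef_pos: [568.7, 65.5, 157.9]
tcp_rot: [3.141, -0.348, 3.064]
contact_force: [0.2, -0.0, -0.5]
opening: 0.703
grasp_force: 0.0
```

```bash
python3 m.py f+
```

```text
{'c': 16.0, 'th': 19.989, 'tilt': 19.96, 'rho': 56.279, 'tF': 0.018, 'tM': -0.163, 'lev': 0.325, 'dir': 'f+'} [-72.57 -26.87   0.85]
```

Emit:
play_rows(
  rows=[
    {"dp":[-0.072,0,0.002],"turn":[0,0.5,0],"fingers":0.3},
    {"dp":[-0.072,0,0.002],"turn":[0,0.5,0],"fingers":0.3},
    {"dp":[-0.072,0,0.002],"turn":[0,0.5,0],"fingers":0.3},
    {"dp":[-0.072,0,0.002],"turn":[0,0.5,0],"fingers":0.3},
  ],
)

```text
clock: 16.33
eef_pos: [579.2, 64.6, 152.2]
tcp_rot: [3.141, -0.559, 3.064]
contact_force: [-0.0, -0.2, -0.3]
opening: 0.699
grasp_force: 0.0
```

```bash
python3 m.py f+
```

```text
{'c': 16.33, 'th': 32.256, 'tilt': 32.008, 'rho': 55.813, 'tF': 0.01, 'tM': -0.342, 'lev': 0.17, 'dir': 'f+'} [-80.35 -26.78   1.99]
```

Emit:
play_rows(
  rows=[
    {"dp":[-0.072,0,0.002],"turn":[0,0.5,0],"fingers":0.3},
    {"dp":[-0.072,0,0.002],"turn":[0,0.5,0],"fingers":0.3},
    {"dp":[-0.072,0,0.002],"turn":[0,0.5,0],"fingers":0.3},
    {"dp":[-0.072,0,0.002],"turn":[0,0.5,0],"fingers":0.3},
  ],
)

```text
clock: 16.67
eef_pos: [588.2, 63.8, 145.0]
tcp_rot: [3.141, -0.768, 3.064]
contact_force: [0.0, -0.3, -0.0]
opening: 0.696
grasp_force: 0.0
```

```bash
python3 m.py f+
```

```text
{'c': 16.67, 'th': 44.179, 'tilt': 44.013, 'rho': 55.719, 'tF': 0.004, 'tM': -0.31, 'lev': 0.07, 'dir': 'f+'} [-87.79 -26.25   3.  ]
```

Emit:
play_rows(
  rows=[
    {"dp":[-0.072,0,0.002],"turn":[0,0.5,0],"fingers":0.3},
    {"dp":[-0.072,0,0.002],"turn":[0,0.5,0],"fingers":0.3},
    {"dp":[-0.072,0,0.002],"turn":[0,0.5,0],"fingers":0.3},
    {"dp":[-0.072,0,0.002],"turn":[0,0.5,0],"fingers":0.3},
  ],
)

```text
clock: 17.0
eef_pos: [595.6, 63.2, 136.1]
tcp_rot: [3.141, -0.978, 3.064]
contact_force: [-0.5, 0.5, -1.3]
opening: 0.698
grasp_force: 0.0
```

```bash
python3 m.py f+
```

```text
{'c': 17.0, 'th': 56.1, 'tilt': 56.01, 'rho': 55.687, 'tF': 0.044, 'tM': -0.396, 'lev': 0.789, 'dir': 'f+'} [-93.98 -25.74   3.83]
```

Emit:
play_rows(
  rows=[
    {"dp":[0.072,0,0.002],"turn":[0,-0.5,0],"fingers":0.3},
    {"dp":[0.072,0,0.002],"turn":[0,-0.5,0],"fingers":0.3},
    {"dp":[0.072,0,0.002],"turn":[0,-0.5,0],"fingers":0.3},
    {"dp":[0.072,0,0.002],"turn":[0,-0.5,0],"fingers":0.3},
  ],
)

```text
clock: 17.33
eef_pos: [588.0, 63.8, 144.4]
tcp_rot: [3.141, -0.764, 3.064]
contact_force: [1.0, 0.2, 0.5]
opening: 0.701
grasp_force: 0.0
```

```bash
python3 m.py f-
```

```text
{'c': 17.33, 'th': 44.431, 'tilt': 43.778, 'rho': 55.153, 'tF': 0.021, 'tM': -0.351, 'lev': 0.392, 'dir': 'f-'} [-79.06 -29.78   5.11]
```

Emit:
play_rows(
  rows=[
    {"dp":[0.072,0,0.002],"turn":[0,-0.5,0],"fingers":0.3},
    {"dp":[0.072,0,0.002],"turn":[0,-0.5,0],"fingers":0.3},
    {"dp":[0.072,0,0.002],"turn":[0,-0.5,0],"fingers":0.3},
    {"dp":[0.072,0,0.002],"turn":[0,-0.5,0],"fingers":0.3},
  ],
)

```text
clock: 17.67
eef_pos: [578.9, 64.6, 152.2]
tcp_rot: [3.141, -0.554, 3.064]
contact_force: [0.2, -0.1, 0.2]
opening: 0.696
grasp_force: 0.0
```

```bash
python3 m.py f-; python3 ang.py
```

```text
{'c': 17.67, 'th': 32.01, 'tilt': 31.718, 'rho': 55.657, 'tF': 0.002, 'tM': -0.259, 'lev': 0.035, 'dir': 'f-'} [-73.08 -30.81   4.23]
wheel {}
```

```bash
sed -i 's/^def run/for l in L:l["tM"]+=.49*np.sin(np.radians(l["tilt"]))\ndef run/' fit.py; python3 fit.py
```

```text
28 drag,a,b,d,hx,hz [ 0.556 -0.189  0.424  0.167  0.253  0.473] cost 13.5 T 0.46 wheel angle for heavy down 65.9 +- 5.4
+ w28.3 -0.38 W 0.18 res -0.11
+ w39.9 -0.25 W 0.3 res 0.1
+ w51.5 -0.58 W -0.02 res -0.14
- w30.1 1.13 W 0.58 res 0.3
- w18.3 1.0 W 0.45 res 0.1
- w6.4 1.03 W 0.47 res 0.07
- w-5.6 1.04 W 0.48 res 0.04
- w-17.7 1.01 W 0.46 res -0.0
+ w5.5 0.02 W 0.58 res 0.18
+ w17.4 -0.26 W 0.3 res -0.05
+ w29.3 -0.47 W 0.09 res -0.19
+ w41.1 -0.29 W 0.27 res 0.07
+ w52.8 -0.38 W 0.18 res 0.07
+ w64.5 -0.38 W 0.18 res 0.17
+ w76.2 -0.73 W -0.17 res -0.09
- w56.8 0.49 W -0.07 res -0.14
- w44.9 0.67 W 0.12 res -0.05
- w33.0 0.73 W 0.17 res -0.08
- w21.0 0.94 W 0.38 res 0.06
+ w36.7 -0.39 W 0.17 res -0.06
+ w42.6 -0.46 W 0.09 res -0.09
+ w48.6 -0.37 W 0.19 res 0.05
+ w54.5 -0.25 W 0.3 res 0.21
+ w60.4 -0.47 W 0.08 res 0.04
- w45.2 0.68 W 0.12 res -0.04
- w39.2 0.77 W 0.21 res 0.0
- w33.2 0.6 W 0.04 res -0.21
- w27.2 0.87 W 0.32 res 0.02
23 drag,a,b,d,hx,hz [ 0.554 -0.184  0.409  0.169  0.184 -0.105] cost 9.9 T 0.45 wheel angle for heavy down 65.7 +- 5.6
20 drag,a,b,d,hx,hz [ 0.552 -0.176  0.413  0.169  0.03   0.062] cost 8.3 T 0.45 wheel angle for heavy down 66.9 +- 5.7
9 drag,a,b,d,hx,hz [ 0.56  -0.149  0.415  0.17   0.015 -0.017] cost 3.1 T 0.44 wheel angle for heavy down 70.2 +- 9.0
```

Corrected for that bias, the fit puts the heavy side down at a wheel angle of about 66°, with T=0.45 as expected. I'll regrip further back to test beyond that angle.

Emit:
play_rows(
  rows=[
    {"dp":[0.13,0,0.006],"turn":[0,-0.9,0],"fingers":0.3},
    {"dp":[0.13,0,0.006],"turn":[0,-0.9,0],"fingers":0.3},
    {"dp":[0.13,0,0.006],"turn":[0,-0.9,0],"fingers":0.3},
    {"dp":[0.13,0,0.006],"turn":[0,-0.9,0],"fingers":0.3},
    {"dp":[0.13,0,0.006],"turn":[0,-0.9,0],"fingers":0.3},
  ],
)

```text
clock: 18.13
eef_pos: [554.8, 66.5, 160.7]
tcp_rot: [3.141, -0.08, 3.063]
contact_force: [0.1, 0.1, -0.7]
opening: 0.701
grasp_force: 0.0
```

Emit:
play_rows(
  rows=[
    {"dp":[0.072,0,0.002],"turn":[0,-0.5,0],"fingers":0.3},
    {"dp":[0,0,0],"turn":[0,0,0],"fingers":0.5},
    {"dp":[0,0,0],"turn":[0,0,0],"fingers":1},
    {"dp":[0,0,0],"turn":[0,0,0],"fingers":1},
    {"dp":[0,0,0],"turn":[0,0,0],"fingers":1},
  ],
  force=60,
)

```text
clock: 18.55
eef_pos: [552.2, 66.9, 160.8]
tcp_rot: [3.141, -0.034, 3.063]
contact_force: [-4.5, 1.0, 10.7]
opening: 0.336
grasp_force: 61.7
```

```bash
python3 m.py 0;python3 ang.py
```

```text
{'c': 18.55, 'th': 2.74, 'tilt': 1.947, 'rho': 55.9, 'tF': -0.285, 'tM': 0.871, 'lev': -4.945, 'dir': '0'} [-50.3  -28.68  -1.48]
wheel {'red': [(np.float64(25.0), 74, np.float64(1.8))]}
```

Emit:
play_rows(
  rows=[
    {"dp":[-0.072,0,0.002],"turn":[0,0.5,0],"fingers":1},
    {"dp":[-0.072,0,0.002],"turn":[0,0.5,0],"fingers":1},
    {"dp":[-0.072,0,0.002],"turn":[0,0.5,0],"fingers":1},
    {"dp":[-0.072,0,0.002],"turn":[0,0.5,0],"fingers":1},
  ],
)

```text
clock: 18.93
eef_pos: [563.7, 66.0, 159.4]
tcp_rot: [3.141, -0.246, 3.063]
contact_force: [-2.8, -0.3, 7.1]
opening: 0.338
grasp_force: 62.8
```

```bash
python3 m.py +
```

```text
{'c': 18.93, 'th': 14.627, 'tilt': 14.092, 'rho': 56.211, 'tF': -0.249, 'tM': 0.69, 'lev': -4.37, 'dir': '+'} [-63.09 -26.68  -1.47]
```

Emit:
play_rows(
  rows=[
    {"dp":[-0.072,0,0.002],"turn":[0,0.5,0],"fingers":1},
    {"dp":[-0.072,0,0.002],"turn":[0,0.5,0],"fingers":1},
    {"dp":[-0.072,0,0.002],"turn":[0,0.5,0],"fingers":1},
  ],
)

```text
clock: 19.18
eef_pos: [572.0, 65.2, 156.7]
tcp_rot: [3.141, -0.403, 3.063]
contact_force: [-1.7, 0.7, 7.2]
opening: 0.336
grasp_force: 62.8
```

```bash
python3 m.py +
```

```text
{'c': 19.18, 'th': 23.53, 'tilt': 23.097, 'rho': 56.384, 'tF': -0.252, 'tM': 0.715, 'lev': -4.432, 'dir': '+'} [-68.95 -26.06  -0.7 ]
```

Emit:
play_rows(
  rows=[
    {"dp":[-0.072,0,0.002],"turn":[0,0.5,0],"fingers":1},
    {"dp":[-0.072,0,0.002],"turn":[0,0.5,0],"fingers":1},
    {"dp":[-0.072,0,0.002],"turn":[0,0.5,0],"fingers":1},
  ],
)

```text
clock: 19.43
eef_pos: [579.7, 64.5, 152.8]
tcp_rot: [3.14, -0.56, 3.063]
contact_force: [-0.6, 0.4, 9.1]
opening: 0.338
grasp_force: 62.8
```

```bash
python3 m.py +
```

```text
{'c': 19.43, 'th': 32.372, 'tilt': 32.086, 'rho': 56.57, 'tF': -0.303, 'tM': 0.671, 'lev': -5.323, 'dir': '+'} [-7.474e+01 -2.529e+01  7.000e-02]
```

Emit:
play_rows(
  rows=[
    {"dp":[-0.072,0,0.002],"turn":[0,0.5,0],"fingers":1},
    {"dp":[-0.072,0,0.002],"turn":[0,0.5,0],"fingers":1},
    {"dp":[-0.072,0,0.002],"turn":[0,0.5,0],"fingers":1},
  ],
)

```text
clock: 19.68
eef_pos: [586.7, 63.9, 147.7]
tcp_rot: [3.14, -0.717, 3.064]
contact_force: [-0.8, -0.7, 9.7]
opening: 0.334
grasp_force: 62.8
```

```bash
python3 m.py +
```

```text
{'c': 19.68, 'th': 41.113, 'tilt': 41.079, 'rho': 56.676, 'tF': -0.394, 'tM': 0.552, 'lev': -6.953, 'dir': '+'} [-79.97 -24.45   0.77]
```

Emit:
play_rows(
  rows=[
    {"dp":[-0.072,0,0.002],"turn":[0,0.5,0],"fingers":1},
    {"dp":[-0.072,0,0.002],"turn":[0,0.5,0],"fingers":1},
    {"dp":[-0.072,0,0.002],"turn":[0,0.5,0],"fingers":1},
  ],
)

```text
clock: 19.93
eef_pos: [592.9, 63.4, 141.6]
tcp_rot: [3.139, -0.874, 3.064]
contact_force: [1.1, -0.4, 10.1]
opening: 0.336
grasp_force: 62.8
```

```bash
python3 m.py +
```

```text
{'c': 19.93, 'th': 49.885, 'tilt': 50.059, 'rho': 56.846, 'tF': -0.401, 'tM': 0.574, 'lev': -7.075, 'dir': '+'} [-84.48 -23.58   1.39]
```

Emit:
play_rows(
  rows=[
    {"dp":[-0.072,0,0.002],"turn":[0,0.5,0],"fingers":1},
    {"dp":[-0.072,0,0.002],"turn":[0,0.5,0],"fingers":1},
    {"dp":[-0.072,0,0.002],"turn":[0,0.5,0],"fingers":1},
  ],
)

```text
clock: 20.18
eef_pos: [598.0, 62.9, 134.7]
tcp_rot: [3.138, -1.03, 3.066]
contact_force: [3.2, 0.2, 9.3]
opening: 0.34
grasp_force: 62.9
```

```bash
python3 m.py +
```

```text
{'c': 20.18, 'th': 58.63, 'tilt': 59.038, 'rho': 56.958, 'tF': -0.361, 'tM': 0.584, 'lev': -6.397, 'dir': '+'} [-88.12 -22.66   1.93]
```

Emit:
play_rows(
  rows=[
    {"dp":[-0.072,0,0.002],"turn":[0,0.5,0],"fingers":1},
    {"dp":[-0.072,0,0.002],"turn":[0,0.5,0],"fingers":1},
    {"dp":[-0.072,0,0.002],"turn":[0,0.5,0],"fingers":1},
  ],
)

```text
clock: 20.43
eef_pos: [602.0, 62.6, 127.0]
tcp_rot: [3.136, -1.187, 3.068]
contact_force: [5.0, 0.8, 10.0]
opening: 0.34
grasp_force: 63.0
```

```bash
python3 m.py +; python3 ang.py
```

```text
{'c': 20.43, 'th': 67.327, 'tilt': 68.018, 'rho': 57.002, 'tF': -0.418, 'tM': 0.506, 'lev': -7.427, 'dir': '+'} [-90.81 -21.67   2.37]
wheel {}
```

Emit:
play_rows(
  rows=[
    {"dp":[0.072,0,0.002],"turn":[0,-0.5,0],"fingers":1},
    {"dp":[0.072,0,0.002],"turn":[0,-0.5,0],"fingers":1},
    {"dp":[0.072,0,0.002],"turn":[0,-0.5,0],"fingers":1},
    {"dp":[0.072,0,0.002],"turn":[0,-0.5,0],"fingers":1},
  ],
)

```text
clock: 20.82
eef_pos: [596.9, 63.0, 134.8]
tcp_rot: [3.14, -0.971, 3.064]
contact_force: [7.6, -0.5, -0.9]
opening: 0.337
grasp_force: 64.3
```

```bash
python3 m.py -
```

```text
{'c': 20.82, 'th': 57.938, 'tilt': 55.606, 'rho': 56.043, 'tF': 0.272, 'tM': -0.984, 'lev': 5.096, 'dir': '-'} [-86.49 -26.83   7.35]
```

Emit:
play_rows(
  rows=[
    {"dp":[0.072,0,0.002],"turn":[0,-0.5,0],"fingers":1},
    {"dp":[0.072,0,0.002],"turn":[0,-0.5,0],"fingers":1},
    {"dp":[0.072,0,0.002],"turn":[0,-0.5,0],"fingers":1},
  ],
)

```text
clock: 21.07
eef_pos: [591.7, 63.4, 141.7]
tcp_rot: [3.141, -0.813, 3.063]
contact_force: [5.8, -0.3, -2.4]
opening: 0.34
grasp_force: 64.1
```

```bash
python3 m.py -
```

```text
{'c': 21.07, 'th': 49.076, 'tilt': 46.574, 'rho': 55.981, 'tF': 0.317, 'tM': -1.126, 'lev': 5.778, 'dir': '-'} [-82.96 -27.52   7.1 ]
```

Emit:
play_rows(
  rows=[
    {"dp":[0.072,0,0.002],"turn":[0,-0.5,0],"fingers":1},
    {"dp":[0.072,0,0.002],"turn":[0,-0.5,0],"fingers":1},
    {"dp":[0.072,0,0.002],"turn":[0,-0.5,0],"fingers":1},
  ],
)

```text
clock: 21.32
eef_pos: [585.5, 64.0, 147.6]
tcp_rot: [3.141, -0.656, 3.063]
contact_force: [6.3, -0.0, -3.5]
opening: 0.341
grasp_force: 63.9
```

```bash
python3 m.py -
```

```text
{'c': 21.32, 'th': 40.266, 'tilt': 37.568, 'rho': 55.843, 'tF': 0.391, 'tM': -1.169, 'lev': 7.069, 'dir': '-'} [-78.23 -28.18   6.63]
```

Emit:
play_rows(
  rows=[
    {"dp":[0.072,0,0.002],"turn":[0,-0.5,0],"fingers":1},
    {"dp":[0.072,0,0.002],"turn":[0,-0.5,0],"fingers":1},
    {"dp":[0.072,0,0.002],"turn":[0,-0.5,0],"fingers":1},
  ],
)

```text
clock: 21.57
eef_pos: [578.5, 64.6, 152.5]
tcp_rot: [3.141, -0.499, 3.063]
contact_force: [5.7, 0.5, -4.4]
opening: 0.339
grasp_force: 63.7
```

```bash
python3 m.py -
```

```text
{'c': 21.57, 'th': 31.448, 'tilt': 28.569, 'rho': 55.651, 'tF': 0.397, 'tM': -1.122, 'lev': 7.089, 'dir': '-'} [-72.97 -28.78   6.05]
```

Emit:
play_rows(
  rows=[
    {"dp":[0.072,0,0.002],"turn":[0,-0.5,0],"fingers":1},
    {"dp":[0.072,0,0.002],"turn":[0,-0.5,0],"fingers":1},
    {"dp":[0.072,0,0.002],"turn":[0,-0.5,0],"fingers":1},
  ],
)

```text
clock: 21.82
eef_pos: [570.8, 65.3, 156.3]
tcp_rot: [3.141, -0.341, 3.063]
contact_force: [6.7, 0.7, -5.2]
opening: 0.336
grasp_force: 63.4
```

```bash
python3 m.py -
```

```text
{'c': 21.82, 'th': 22.601, 'tilt': 19.563, 'rho': 55.547, 'tF': 0.449, 'tM': -1.126, 'lev': 7.945, 'dir': '-'} [-67.37 -29.26   5.38]
```

Emit:
play_rows(
  rows=[
    {"dp":[0.072,0,0.002],"turn":[0,-0.5,0],"fingers":1},
    {"dp":[0.072,0,0.002],"turn":[0,-0.5,0],"fingers":1},
    {"dp":[0.072,0,0.002],"turn":[0,-0.5,0],"fingers":1},
  ],
)

```text
clock: 22.07
eef_pos: [562.6, 66.0, 158.8]
tcp_rot: [3.141, -0.184, 3.063]
contact_force: [6.3, 0.7, -6.3]
opening: 0.339
grasp_force: 63.1
```

```bash
python3 m.py -; python3 ang.py; sed -i 's/l.get("dw",3.8)/(3.8 if l["c"]<18 else 22.6)/; s/^run(ok.*/run(ok,True);run([l for l in ok if not 6.3<l["c"]<8.3]);run([l for l in ok if l["c"]>12.6]);run([l for l in ok if l["c"]>18])/' fit.py; python3 fit.py
```

```text
{'c': 22.07, 'th': 13.701, 'tilt': 10.566, 'rho': 55.324, 'tF': 0.42, 'tM': -1.085, 'lev': 7.321, 'dir': '-'} [-61.64 -29.55   4.62]
wheel {'red': [(np.float64(35.5), 60, np.float64(2.0))]}
39 drag,a,b,d,hx,hz [ 0.557 -0.161  0.428  0.168  0.061  0.831] cost 21.0 T 0.46 wheel angle for heavy down 69.4 +- 4.0
+ w28.3 -0.38 W 0.17 res -0.13
+ w39.9 -0.25 W 0.3 res 0.08
+ w51.5 -0.59 W -0.03 res -0.17
- w30.1 1.14 W 0.58 res 0.3
- w18.3 1.01 W 0.45 res 0.1
- w6.4 1.04 W 0.48 res 0.08
- w-5.6 1.05 W 0.49 res 0.05
- w-17.7 1.02 W 0.46 res 0.01
+ w5.5 0.02 W 0.58 res 0.17
+ w17.4 -0.27 W 0.29 res -0.07
+ w29.3 -0.48 W 0.08 res -0.21
+ w41.1 -0.3 W 0.26 res 0.04
+ w52.8 -0.39 W 0.17 res 0.04
+ w64.5 -0.38 W 0.17 res 0.13
+ w76.2 -0.74 W -0.18 res -0.12
- w56.8 0.5 W -0.06 res -0.16
- w44.9 0.68 W 0.12 res -0.07
- w33.0 0.73 W 0.18 res -0.09
- w21.0 0.95 W 0.39 res 0.05
+ w36.7 -0.38 W 0.17 res -0.07
+ w42.6 -0.46 W 0.1 res -0.11
+ w48.6 -0.36 W 0.19 res 0.03
+ w54.5 -0.25 W 0.3 res 0.19
+ w60.4 -0.47 W 0.09 res 0.02
- w45.2 0.69 W 0.14 res -0.05
- w39.2 0.78 W 0.23 res -0.0
- w33.2 0.61 W 0.06 res -0.21
- w27.2 0.89 W 0.33 res 0.02
+ w46.1 -0.09 W 0.47 res 0.29
+ w55.0 -0.26 W 0.29 res 0.18
+ w63.7 -0.69 W -0.13 res -0.17
+ w72.5 -0.64 W -0.08 res -0.06
+ w81.2 -0.43 W 0.12 res 0.22
+ w89.9 -0.71 W -0.15 res 0.01
- w71.7 0.51 W -0.05 res -0.03
- w62.9 0.7 W 0.15 res 0.09
- w54.0 0.69 W 0.14 res 0.02
- w45.2 0.82 W 0.26 res 0.07
- w36.3 0.65 W 0.09 res -0.16
34 drag,a,b,d,hx,hz [ 0.559 -0.154  0.414  0.17  -0.151  0.05 ] cost 17.4 T 0.44 wheel angle for heavy down 69.6 +- 4.3
20 drag,a,b,d,hx,hz [ 0.561 -0.127  0.424  0.171 -0.306  0.041] cost 10.1 T 0.44 wheel angle for heavy down 73.3 +- 5.4
11 drag,a,b,d,hx,hz [ 0.553 -0.112  0.435  0.169 -0.104 -0.147] cost 6.8 T 0.45 wheel angle for heavy down 75.5 +- 6.9
```

Emit:
play_rows(
  rows=[
    {"dp":[-0.115,0,0.005],"turn":[0,0.8,0],"fingers":1},
    {"dp":[-0.115,0,0.005],"turn":[0,0.8,0],"fingers":1},
    {"dp":[-0.115,0,0.005],"turn":[0,0.8,0],"fingers":1},
    {"dp":[-0.115,0,0.005],"turn":[0,0.8,0],"fingers":1},
    {"dp":[-0.115,0,0.005],"turn":[0,0.8,0],"fingers":1},
  ],
)

```text
clock: 22.53
eef_pos: [581.5, 64.3, 150.8]
tcp_rot: [3.141, -0.615, 3.063]
contact_force: [-4.6, 0.4, 4.7]
opening: 0.339
grasp_force: 65.9
```

Emit:
play_rows(
  rows=[
    {"dp":[-0.115,0,0.005],"turn":[0,0.8,0],"fingers":1},
    {"dp":[-0.115,0,0.005],"turn":[0,0.8,0],"fingers":1},
    {"dp":[-0.05,0,0.002],"turn":[0,0.35,0],"fingers":1},
    {"dp":[0,0,0],"turn":[0,0,0],"fingers":0.3},
    {"dp":[0,0,0],"turn":[0,0,0],"fingers":0.3},
  ],
)

```text
clock: 22.95
eef_pos: [589.9, 63.4, 141.0]
tcp_rot: [3.141, -0.815, 3.063]
contact_force: [0.3, 0.5, -0.1]
opening: 0.605
grasp_force: 0.0
```

Emit:
play_rows(
  rows=[
    {"dp":[0,0,0],"turn":[0,0,0],"fingers":0.3},
    {"dp":[0,0,0],"turn":[0,0,0],"fingers":0.3},
    {"dp":[0.13,0,0.006],"turn":[0,-0.9,0],"fingers":0.3},
    {"dp":[0.13,0,0.006],"turn":[0,-0.9,0],"fingers":0.3},
    {"dp":[0.13,0,0.006],"turn":[0,-0.9,0],"fingers":0.3},
  ],
)

```text
clock: 23.37
eef_pos: [577.3, 64.7, 152.8]
tcp_rot: [3.141, -0.524, 3.064]
contact_force: [-0.5, -0.1, 0.6]
opening: 0.701
grasp_force: 0.0
```

Emit:
play_rows(
  rows=[
    {"dp":[0.13,0,0.006],"turn":[0,-0.9,0],"fingers":0.3},
    {"dp":[0.13,0,0.006],"turn":[0,-0.9,0],"fingers":0.3},
    {"dp":[0.13,0,0.006],"turn":[0,-0.9,0],"fingers":0.3},
    {"dp":[0.13,0,0.006],"turn":[0,-0.9,0],"fingers":0.3},
    {"dp":[0.13,0,0.006],"turn":[0,-0.9,0],"fingers":0.3},
  ],
)

```text
clock: 23.78
eef_pos: [552.5, 66.8, 161.8]
tcp_rot: [3.141, -0.051, 3.064]
contact_force: [0.2, 0.4, -0.6]
opening: 0.7
grasp_force: 0.0
```

Emit:
play_rows(
  rows=[
    {"dp":[0,0,0],"turn":[0,0,0],"fingers":0.3},
    {"dp":[0,0,0],"turn":[0,0,0],"fingers":0.3},
  ],
)

```text
clock: 23.95
eef_pos: [551.2, 66.9, 161.6]
tcp_rot: [3.141, -0.057, 3.064]
contact_force: [1.0, -0.4, 0.1]
opening: 0.702
grasp_force: 0.0
```

```bash
python3 m.py f0; python3 ang.py;  python3 m.py f0; python3 -c "
from ang import *
from rig import r
f=r.grab_frame('scene');cv2.imwrite('pics/s3.png',cv2.resize(f['pixels'][200:320,260:400,::-1],(700,600)));print(angles(f))
f=r.grab_frame('wrist');print(angles(f))"
```

```text
{'c': 23.95, 'th': 1.697, 'tilt': 3.274, 'rho': 56.589, 'tF': 0.06, 'tM': -0.053, 'lev': 1.051, 'dir': 'f0'} [-5.760e+01 -2.742e+01  4.000e-02]
wheel {'red': [(np.float64(71.5), 56, np.float64(2.5))]}
{'c': 24.0, 'th': 3.011, 'tilt': 3.279, 'rho': 56.429, 'tF': 0.0, 'tM': -0.079, 'lev': 0.006, 'dir': 'f0'} [-57.65 -28.05   0.33]
{'red': [(np.float64(71.5), 57, np.float64(2.5))]}
{}
```

View pics/s3.png

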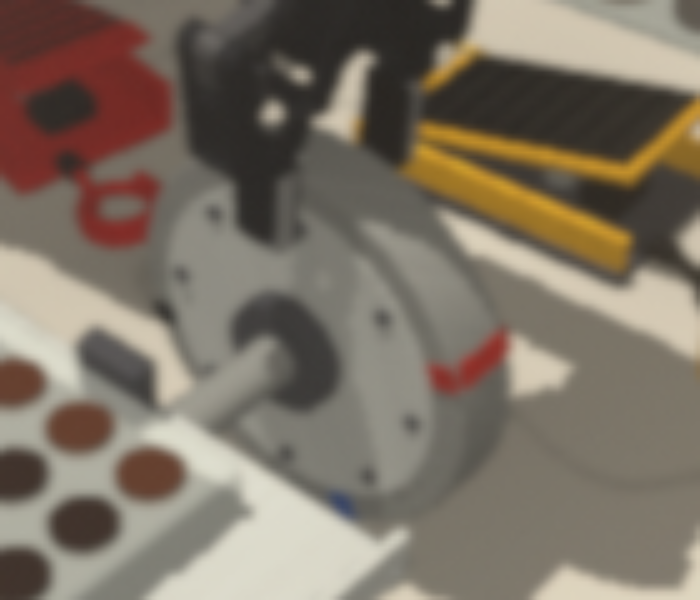

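The picture shows the fingers open astride the rim at the top and the red mark at (470,360) in the crop, i.e. a wheel angle of about 71°. I regrip and sweep beyond it.

Emit:
play_rows(
  rows=[
    {"dp":[0,0,0],"turn":[0,0,0],"fingers":0.6},
    {"dp":[0,0,0],"turn":[0,0,0],"fingers":1},
    {"dp":[0,0,0],"turn":[0,0,0],"fingers":1},
    {"dp":[0,0,0],"turn":[0,0,0],"fingers":1},
  ],
  force=60,
)

```text
clock: 24.43
eef_pos: [552.9, 66.9, 160.0]
tcp_rot: [3.141, -0.058, 3.063]
contact_force: [1.8, 1.4, 0.5]
opening: 0.338
grasp_force: 61.2
```

```bash
python3 m.py 0;python3 ang.py
```

```text
{'c': 24.43, 'th': 3.542, 'tilt': 3.298, 'rho': 55.099, 'tF': 0.088, 'tM': -0.182, 'lev': 1.605, 'dir': '0'} [-56.33 -28.81   0.93]
wheel {'red': [(np.float64(71.5), 58, np.float64(2.3))]}
```

Emit:
play_rows(
  rows=[
    {"dp":[-0.072,0,0.002],"turn":[0,0.5,0],"fingers":1},
    {"dp":[-0.072,0,0.002],"turn":[0,0.5,0],"fingers":1},
    {"dp":[-0.072,0,0.002],"turn":[0,0.5,0],"fingers":1},
    {"dp":[-0.072,0,0.002],"turn":[0,0.5,0],"fingers":1},
  ],
)

```text
clock: 24.82
eef_pos: [563.3, 65.9, 158.6]
tcp_rot: [3.141, -0.271, 3.063]
contact_force: [-4.0, 0.3, 3.1]
opening: 0.342
grasp_force: 64.4
```

```bash
python3 m.py +
```

```text
{'c': 24.82, 'th': 14.457, 'tilt': 15.506, 'rho': 55.35, 'tF': -0.259, 'tM': 0.188, 'lev': -4.722, 'dir': '+'} [-66.08 -27.56  -0.56]
```

Emit:
play_rows(
  rows=[
    {"dp":[-0.072,0,0.002],"turn":[0,0.5,0],"fingers":1},
    {"dp":[-0.072,0,0.002],"turn":[0,0.5,0],"fingers":1},
    {"dp":[-0.072,0,0.002],"turn":[0,0.5,0],"fingers":1},
  ],
)

```text
clock: 25.07
eef_pos: [571.5, 65.2, 156.0]
tcp_rot: [3.141, -0.428, 3.063]
contact_force: [-3.0, -0.1, 5.6]
opening: 0.341
grasp_force: 64.6
```

```bash
python3 m.py +
```

```text
{'c': 25.07, 'th': 23.4, 'tilt': 24.511, 'rho': 55.548, 'tF': -0.275, 'tM': 0.244, 'lev': -5.022, 'dir': '+'} [-71.09 -26.79  -0.08]
```

Emit:
play_rows(
  rows=[
    {"dp":[-0.072,0,0.002],"turn":[0,0.5,0],"fingers":1},
    {"dp":[-0.072,0,0.002],"turn":[0,0.5,0],"fingers":1},
    {"dp":[-0.072,0,0.002],"turn":[0,0.5,0],"fingers":1},
  ],
)

```text
clock: 25.32
eef_pos: [579.2, 64.6, 152.1]
tcp_rot: [3.141, -0.585, 3.063]
contact_force: [-3.5, -0.2, 7.2]
opening: 0.339
grasp_force: 64.7
```

```bash
python3 m.py +
```

```text
{'c': 25.32, 'th': 32.293, 'tilt': 33.508, 'rho': 55.703, 'tF': -0.38, 'tM': 0.387, 'lev': -6.902, 'dir': '+'} [-76.18 -25.87   0.44]
```

Emit:
play_rows(
  rows=[
    {"dp":[-0.072,0,0.002],"turn":[0,0.5,0],"fingers":1},
    {"dp":[-0.072,0,0.002],"turn":[0,0.5,0],"fingers":1},
    {"dp":[-0.072,0,0.002],"turn":[0,0.5,0],"fingers":1},
  ],
)

```text
clock: 25.57
eef_pos: [586.2, 64.0, 147.0]
tcp_rot: [3.141, -0.742, 3.064]
contact_force: [-2.0, 0.5, 8.5]
opening: 0.338
grasp_force: 64.7
```

```bash
python3 m.py +
```

```text
{'c': 25.57, 'th': 41.151, 'tilt': 42.498, 'rho': 55.841, 'tF': -0.398, 'tM': 0.432, 'lev': -7.242, 'dir': '+'} [-80.84 -24.9    0.94]
```

Emit:
play_rows(
  rows=[
    {"dp":[-0.072,0,0.002],"turn":[0,0.5,0],"fingers":1},
    {"dp":[-0.072,0,0.002],"turn":[0,0.5,0],"fingers":1},
    {"dp":[-0.072,0,0.002],"turn":[0,0.5,0],"fingers":1},
  ],
)

```text
clock: 25.82
eef_pos: [592.3, 63.4, 141.0]
tcp_rot: [3.14, -0.898, 3.064]
contact_force: [-0.3, -0.9, 10.3]
opening: 0.338
grasp_force: 64.8
```

```bash
python3 m.py +
```

```text
{'c': 25.82, 'th': 49.961, 'tilt': 51.48, 'rho': 56.013, 'tF': -0.451, 'tM': 0.443, 'lev': -8.212, 'dir': '+'} [-84.86 -23.89   1.38]
```

Emit:
play_rows(
  rows=[
    {"dp":[-0.072,0,0.002],"turn":[0,0.5,0],"fingers":1},
    {"dp":[-0.072,0,0.002],"turn":[0,0.5,0],"fingers":1},
    {"dp":[-0.072,0,0.002],"turn":[0,0.5,0],"fingers":1},
  ],
)

```text
clock: 26.07
eef_pos: [597.3, 63.0, 134.1]
tcp_rot: [3.14, -1.055, 3.065]
contact_force: [2.7, -0.4, 11.0]
opening: 0.34
grasp_force: 64.9
```

```bash
python3 m.py +
```

```text
{'c': 26.07, 'th': 58.751, 'tilt': 60.461, 'rho': 56.096, 'tF': -0.447, 'tM': 0.579, 'lev': -8.211, 'dir': '+'} [-88.07 -22.82   1.77]
```

Emit:
play_rows(
  rows=[
    {"dp":[0.072,0,0.002],"turn":[0,-0.5,0],"fingers":1},
    {"dp":[0.072,0,0.002],"turn":[0,-0.5,0],"fingers":1},
    {"dp":[0.072,0,0.002],"turn":[0,-0.5,0],"fingers":1},
    {"dp":[0.072,0,0.002],"turn":[0,-0.5,0],"fingers":1},
  ],
)

```text
clock: 26.4
eef_pos: [590.6, 63.5, 139.7]
tcp_rot: [-3.141, -0.839, 3.062]
contact_force: [0.9, 0.7, -10.1]
opening: 0.337
grasp_force: 68.3
```

```bash
python3 m.py -
```

```text
{'c': 26.4, 'th': 49.919, 'tilt': 48.089, 'rho': 53.837, 'tF': 0.446, 'tM': -1.802, 'lev': 8.088, 'dir': '-'} [-87.38 -30.52   8.28]
```

Emit:
play_rows(
  rows=[
    {"dp":[0.072,0,0.002],"turn":[0,-0.5,0],"fingers":1},
    {"dp":[0.072,0,0.002],"turn":[0,-0.5,0],"fingers":1},
  ],
)

```text
clock: 26.57
eef_pos: [586.7, 63.8, 143.7]
tcp_rot: [-3.141, -0.734, 3.062]
contact_force: [2.0, 1.2, -11.3]
opening: 0.336
grasp_force: 68.1
```

```bash
python3 m.py -
```

```text
{'c': 26.57, 'th': 43.908, 'tilt': 42.032, 'rho': 53.774, 'tF': 0.495, 'tM': -2.028, 'lev': 8.982, 'dir': '-'} [-85.56 -30.86   8.36]
```

Emit:
play_rows(
  rows=[
    {"dp":[0.072,0,0.002],"turn":[0,-0.5,0],"fingers":1},
    {"dp":[0.072,0,0.002],"turn":[0,-0.5,0],"fingers":1},
  ],
)

```text
clock: 26.73
eef_pos: [582.4, 64.2, 147.4]
tcp_rot: [-3.141, -0.629, 3.062]
contact_force: [2.7, 1.5, -13.2]
opening: 0.342
grasp_force: 67.9
```

```bash
python3 m.py -
```

```text
{'c': 26.73, 'th': 37.911, 'tilt': 36.015, 'rho': 53.679, 'tF': 0.543, 'tM': -2.23, 'lev': 9.819, 'dir': '-'} [-82.88 -31.24   8.29]
```

Emit:
play_rows(
  rows=[
    {"dp":[0.072,0,0.002],"turn":[0,-0.5,0],"fingers":1},
    {"dp":[0.072,0,0.002],"turn":[0,-0.5,0],"fingers":1},
    {"dp":[0.072,0,0.002],"turn":[0,-0.5,0],"fingers":1},
  ],
)

```text
clock: 26.98
eef_pos: [575.3, 64.8, 151.9]
tcp_rot: [-3.141, -0.471, 3.062]
contact_force: [4.0, 1.6, -16.3]
opening: 0.339
grasp_force: 67.4
```

```bash
python3 m.py -
```

```text
{'c': 26.98, 'th': 28.924, 'tilt': 26.992, 'rho': 53.533, 'tF': 0.604, 'tM': -2.524, 'lev': 10.863, 'dir': '-'} [-78.53 -31.8    8.09]
```

Emit:
play_rows(
  rows=[
    {"dp":[0.072,0,0.002],"turn":[0,-0.5,0],"fingers":1},
    {"dp":[0.072,0,0.002],"turn":[0,-0.5,0],"fingers":1},
    {"dp":[0.072,0,0.002],"turn":[0,-0.5,0],"fingers":1},
  ],
)

```text
clock: 27.23
eef_pos: [567.3, 65.5, 155.3]
tcp_rot: [3.142, -0.315, 3.063]
contact_force: [5.4, 1.9, -19.8]
opening: 0.339
grasp_force: 66.8
```

```bash
python3 m.py -
```

```text
{'c': 27.23, 'th': 19.528, 'tilt': 18.021, 'rho': 53.389, 'tF': 0.616, 'tM': -2.459, 'lev': 11.079, 'dir': '-'} [-73.55 -32.48   7.42]
```

Emit:
play_rows(
  rows=[
    {"dp":[0.072,0,0.002],"turn":[0,-0.5,0],"fingers":1},
    {"dp":[0.072,0,0.002],"turn":[0,-0.5,0],"fingers":1},
    {"dp":[0.072,0,0.002],"turn":[0,-0.5,0],"fingers":1},
  ],
)

```text
clock: 27.48
eef_pos: [559.2, 66.3, 157.3]
tcp_rot: [3.141, -0.157, 3.063]
contact_force: [9.8, 2.5, -25.3]
opening: 0.343
grasp_force: 65.9
```

```bash
python3 m.py -; python3 ang.py; sed -i 's/else 22.6)/else 22.6 if l["c"]<24.1 else 68.5)/; s/^run(ok.*/run(ok);run([l for l in ok if not 6.3<l["c"]<8.3]);run([l for l in ok if l["c"]>12.6]);run([l for l in ok if l["c"]>18]);run([l for l in ok if l["c"]>24],True)/' fit.py; python3 fit.py
```

```text
{'c': 27.48, 'th': 10.537, 'tilt': 8.996, 'rho': 53.228, 'tF': 0.747, 'tM': -2.721, 'lev': 13.413, 'dir': '-'} [-69.74 -32.77   7.16]
wheel {'red': [(np.float64(78.0), 49, np.float64(2.7))]}
49 drag,a,b,d,hx,hz [ 0.554 -0.181  0.439  0.168 -0.479  1.046] cost 26.0 T 0.48 wheel angle for heavy down 67.6 +- 3.4
44 drag,a,b,d,hx,hz [ 0.556 -0.175  0.422  0.17  -0.771  0.089] cost 22.0 T 0.46 wheel angle for heavy down 67.4 +- 3.5
30 drag,a,b,d,hx,hz [ 0.559 -0.16   0.435  0.171 -0.966  0.045] cost 14.9 T 0.46 wheel angle for heavy down 69.8 +- 4.2
21 drag,a,b,d,hx,hz [ 0.562 -0.163  0.436  0.173 -1.001  0.063] cost 11.6 T 0.46 wheel angle for heavy down 69.5 +- 5.0
10 drag,a,b,d,hx,hz [ 0.56  -0.227  0.374  0.173 -0.184  0.011] cost 3.5 T 0.44 wheel angle for heavy down 58.7 +- 9.9
+ w91.9 -0.7 W -0.14 res 0.1
+ w100.8 -0.92 W -0.36 res -0.07
+ w109.7 -0.89 W -0.33 res 0.01
+ w118.5 -1.05 W -0.49 res -0.11
+ w127.3 -0.87 W -0.31 res 0.1
- w112.4 0.35 W -0.21 res 0.15
- w106.4 0.3 W -0.26 res 0.07
- w97.4 0.19 W -0.37 res -0.1
- w88.0 0.23 W -0.33 res -0.11
- w79.0 0.43 W -0.13 res 0.02
```

The fits agree on heavy side down at about 67.5±3.5°. The wheel is at 78°, so I bring it back about 11° and settle.

Emit:
play_rows(
  rows=[
    {"dp":[0.072,0,0.02],"turn":[0,-0.5,0],"fingers":1},
    {"dp":[0.072,0,0.02],"turn":[0,-0.5,0],"fingers":1},
    {"dp":[0.072,0,0.01],"turn":[0,-0.5,0],"fingers":1},
    {"dp":[0.05,0,0],"turn":[0,-0.35,0],"fingers":1},
    {"dp":[0,0,0],"turn":[0,0,0],"fingers":1},
  ],
)

```text
clock: 27.95
eef_pos: [547.3, 67.3, 158.0]
tcp_rot: [3.141, 0.036, 3.064]
contact_force: [5.2, 2.3, -9.4]
opening: 0.336
grasp_force: 67.1
```

Emit:
play_rows(
  rows=[
    {"dp":[0,0,0],"turn":[0,0,0],"fingers":1},
    {"dp":[0,0,0],"turn":[0,0,0],"fingers":1},
    {"dp":[0,0,0],"turn":[0,0,0],"fingers":1},
    {"dp":[0,0,0],"turn":[0,0,0],"fingers":1},
    {"dp":[0,0,0],"turn":[0,0,0],"fingers":1},
  ],
)

```text
clock: 28.37
eef_pos: [547.6, 67.3, 158.0]
tcp_rot: [3.141, 0.032, 3.063]
contact_force: [3.7, 4.2, -7.9]
opening: 0.342
grasp_force: 67.6
```

```bash
python3 m.py 0; python3 ang.py; python3 ang.py; python3 m.py 0
```

```text
{'c': 28.37, 'th': -2.157, 'tilt': -1.821, 'rho': 53.061, 'tF': 0.163, 'tM': -1.209, 'lev': 3.111, 'dir': '0'} [-56.04 -29.18   1.84]
wheel {'red': [(np.float64(65.0), 49, np.float64(0.2))]}
wheel {'red': [(np.float64(65.0), 49, np.float64(0.2))]}
{'c': 28.47, 'th': -2.188, 'tilt': -1.816, 'rho': 53.029, 'tF': 0.172, 'tM': -1.266, 'lev': 3.305, 'dir': '0'} [-56.02 -29.19   1.84]
```

```bash
python3 -c "
from rig import r
s=r.sense();print(s['qvel'].round(3),s['grasp_force']);print(r.sign_off())"
```

```text
[-0.     0.     0.001 -0.001 -0.    -0.001] 67.57812738418579
the job is handed in; nothing more can be done
None
```

The job is handed in but gave no verdict: the pedal was pressed to its stop and came up again, and the gripper is holding the wheel still by its rim (about 67 N) at roughly 66°, against my estimate of 67.5 ± 3.5° for the heavy side straight down.

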